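# Wall test of spun-brass caps

### The arm

A 7-joint arm with a two-finger parallel gripper is mounted at the origin on the work surface. World frame = base frame: x ahead of the robot, y to its left, z up, the work surface at z = 0. Lengths are in m, angles in rad, forces in N, time in s.
With the tool pointing down it reaches from about 0.4 to 0.85 m from the base axis. Payload 10.4 kg.
Tool frame: the origin (TCP) lies on the centre line of the jaws, within the pads' length; the fingertips stand 22 mm ahead of it and the grasp point (between the pads) lies 3 mm ahead of it; z points along the fingers, y is the line along which they close (so a half turn about z gives the same grasp; the last joint's range is limited). The gripper opens to 87 mm and grips with 3 to 60 N. Pads are 19 mm wide; open, the fingers measure 117 mm over their backs; the gripper's body (75 mm by 190 mm) begins 51 mm behind the grasp point.
Start: joints at [-1.355, 0.332, -0.065, 1.46, 0.022, 1.35, -0.088], TCP at [0.148, 0.607, 0.245] pointing down, gripper open.
Joint ranges: [-2.6, 2.6], [-0.5, 2.12], [-1.47, 1.34], [0.16, 2.42], [-1.27, 4.41], [0.06, 2.06], [-2.6, 2.6]. Speed limits (rad/s): [2.22, 2.22, 2.79, 2.79, 3.14, 3.14, 3.14].

### API

Orientations are given as a unit quaternion [x, y, z, w].
In Python, from bench import r gives the robot as it stands.
- The arm moves only by the tool jog_arm, called after "Emit:" in YAML: its name, and indented under it one key for each argument. Schema: {"type":"object","properties":{"increments":{"type":"array","items":{"type":"object","properties":{"d":{"type":"array","items":{"type":"number"},"minItems":3,"maxItems":3},"turn":{"type":"number"},"aperture":{"type":"number"}},"additionalProperties":false,"required":["aperture"]},"minItems":1,"maxItems":12},"force":{"type":"number"},"only":{"type":"string"},"quiet":{"type":"boolean"},"lines":{"type":"string"}},"required":["increments"],"additionalProperties":false}. increments is a list of rows, 1 to 12 of them, each an object with the fields d (a list: dx, dy, dz in fractions of the full range, 1 being 1 m), turn (a turn about the tool's z in normalised numbers (1 is 90 degrees)), aperture (the finger opening in m); a field left out counts as zero (the opening has to be given); each row is the pose to reach, as a shift and turn from the pose commanded when the call began, along the tool's axes at that moment; what a row does not reach only later rows make up. A row lasts 1/10 s, in which the tool goes at most 0.05 m and 0.15 rad, less where a joint would pass 70% of its speed; a pose out of reach is approached as far as the arm can. The fingers move at their own pace and stop on an object; force is the grip in N (left out, the last holds). Time passes only in rows, so rows that do not move let the fingers close. The tool returns the time, the measured TCP pose, the force, the opening and the grip force at its end. only (a regular expression) keeps the lines of the reply that match it, lines (a string "A,B") keeps lines A to B, and quiet returns only ok. No shift or turn number may pass 1 either way. Input that does not fit is refused with a message, and nothing moves.
- r.read_state(): the state, without advancing time (a new reading comes with each control period).
- r.camera(name): name is "scene" or "side" or "wrist"; returns a dict with "img" (420x560x3 uint8, red, green, blue), "fx", "fy", "cx", "cy" (pixels), "pose" (4x4, takes a point from camera to world coordinates). Camera axes: x right, y down, z forward; pixel columns grow to the right and rows downward; lengths in m; the calibration is good to about 2 mm. A picture is of the moment at which its call begins. There is no depth.
- r.close_job(): hands the job in; it is judged then, once.
The state is a dict: "time": time; "joint_positions": joint angles; "joint_vel": joint speeds; "joint_torque": joint torques, N m; "ee_pos": TCP position; "eef_rot": TCP orientation; "ft_force": force on the tool from outside, world axes, zero at the start; "torque": the same for the moment, N m; "width": finger opening in m; "grip_force": force on a finger pad.
Only numpy, scipy, OpenCV 4.12 (cv2) and the standard library are available. Lean on these libraries where they do the work, as an engineer would, in place of code of your own. Each camera call takes 0.05 s, during which the arm holds its last target. There are 200 camera calls.

### The job

Test this batch of thin spun-brass caps: first stand the steel setting master on the cork pad, then stand every cap from the blue mat upright in a ring nest of the tester, and with the caps all seated and left alone press the green test button fully down and let it come up. Afterwards stand all the caps upright in the green-lined tray and put the master back in its red nest. The caps dent easily: set them down gently rather than dropping or pressing them, never bear on one with more than 60 N over both fingers together (30 N of grip), and leave the other things on the bench where they are.

Things in the scene. Friction and masses are not known exactly. Their poses are not given: they have to be found in the camera images.
- cap1: thin closed spun-brass cap: upright brass cylinder 40 mm across, 52 mm tall, wall straight up to 44 mm, then a low dome; 65 to 105 g, heavy at the foot. Origin: centre of its underside, z up. Dents if fingers or arm bear on it with over 60 N (both fingers added: 30 N of grip) or is pressed on tester or tray with over 40 N, or dropped. One of cap1 to cap3 may be absent
- cap2: thin closed spun-brass cap: upright brass cylinder 40 mm across, 52 mm tall, wall straight up to 44 mm, then a low dome; 65 to 105 g, heavy at the foot. Origin: centre of its underside, z up. Dents if fingers or arm bear on it with over 60 N (both fingers added: 30 N of grip) or is pressed on tester or tray with over 40 N, or dropped. One of cap1 to cap3 may be absent
- cap3: thin closed spun-brass cap: upright brass cylinder 40 mm across, 52 mm tall, wall straight up to 44 mm, then a low dome; 65 to 105 g, heavy at the foot. Origin: centre of its underside, z up. Dents if fingers or arm bear on it with over 60 N (both fingers added: 30 N of grip) or is pressed on tester or tray with over 40 N, or dropped. One of cap1 to cap3 may be absent
- master: steel setting master: steel-coloured cylinder, heavy at the foot, with a red band near the top, 40 mm in diameter, 52 mm tall, 0.24 to 0.36 kg, robust (no grip limit). Origin: centre of its underside, z up when it stands. It starts in the red middle ring of the tester
- tester: wall tester: fixed grey plate 120 x 270 mm (its x, y), 24 mm thick, with three ring nests in a row along its y at y = -95, -30 and +35 mm, and the test button at y = +100 mm. Origin: centre of its underside, z up
- nest_a (a point): nest of the tester (white ring): fixed upright ring, 46 mm bore, 58 mm outside, standing 8 mm above the plate. This point: centre of its floor, on the plate's top face (24 mm above the bench); its x and y axes are the tester's, z up. A part stands in it with its underside at this point
- nest_b (a point): nest of the tester (red ring, the middle one, the master's own nest): fixed upright ring, 46 mm bore, 58 mm outside, standing 8 mm above the plate. This point: centre of its floor, on the plate's top face (24 mm above the bench); its x and y axes are the tester's, z up. A part stands in it with its underside at this point
- nest_c (a point): nest of the tester (white ring, next to the button): fixed upright ring, 46 mm bore, 58 mm outside, standing 8 mm above the plate. This point: centre of its floor, on the plate's top face (24 mm above the bench); its x and y axes are the tester's, z up. A part stands in it with its underside at this point
- test_button (a joint): green spring test button, 30 mm across, on the tester: 0 = released, 0.006 m = fully down, when it takes 5 N; springs back by itself. Pushed straight down. It counts as pressed from 0.005 m and as released below 0.0015 m
- test_button_top (a point): centre of the top face of the test button
- tray: finished tray: fixed open wooden tray lined in green, 170 x 200 mm outside (x, y), walls 6 mm thick, rim 20 mm high, inner floor 7 mm above its origin. Origin: centre of its underside. It stands either left or right of the tester
- intake: intake mat: fixed blue mat 170 x 200 mm (x, y), 4 mm thick, on the other side from the tray, on which the caps stand in a loose row along its y, about 62 mm apart. Origin: centre of its underside
- cork_pad: round cork pad fixed to the bench between robot and tester, 90 mm across, 4 mm thick. Origin: centre of its underside
- bush1: bystander, loose, to be left alone: dark steel bush 52 mm across, 50 mm tall, beyond the tester. Origin: centre of its underside
- bush2: bystander, loose, to be left alone: steel bush 44 mm across, 38 mm tall, nearer the robot on the left. Origin: centre of its underside
- bangle: bystander, loose, to be left alone: brass bangle lying flat, 66 mm across, 12 mm high, nearer the robot on the right. Origin: centre of its underside
- driver: bystander, loose, to be left alone: screwdriver lying beyond the tester. Origin: on it, at its underside
- jar: bystander, loose, to be left alone: jar 60 mm across, 80 mm tall, beyond the tester. Origin: centre of its underside
- jawblock: bystander, loose, to be left alone: small aluminium block 45 x 30 x 22 mm, left of the tester. Origin: centre of its underside
- offcut: bystander, loose, to be left alone: copper rod off-cut 22 mm across, 50 mm tall, standing right of the tester. Origin: centre of its underside

How it is judged:
On the way, in this order (a step that is already met when the one before it is completed fails the run):
1. the master stands upright on the cork pad, released (horizontal distance between master and cork_pad below 0.045 m and z of master in the frame of cork_pad below 0.008 m and angle between master's own z axis and vertical below 0.12 rad and contact force between the fingers and master below 0.05 N), for 0.3 s.
2. every cap stands upright in a ring nest, released, the master still off the tester and the button up (((horizontal distance between cap1 and nest_a below 0.006 m and z of cap1 in the frame of nest_a below 0.004 m and angle between cap1's own z axis and vertical below 0.12 rad) or (horizontal distance between cap1 and nest_b below 0.006 m and z of cap1 in the frame of nest_b below 0.004 m and angle between cap1's own z axis and vertical below 0.12 rad) or (horizontal distance between cap1 and nest_c below 0.006 m and z of cap1 in the frame of nest_c below 0.004 m and angle between cap1's own z axis and vertical below 0.12 rad)) and contact force between the fingers and cap1 below 0.05 N and ((horizontal distance between cap2 and nest_a below 0.006 m and z of cap2 in the frame of nest_a below 0.004 m and angle between cap2's own z axis and vertical below 0.12 rad) or (horizontal distance between cap2 and nest_b below 0.006 m and z of cap2 in the frame of nest_b below 0.004 m and angle between cap2's own z axis and vertical below 0.12 rad) or (horizontal distance between cap2 and nest_c below 0.006 m and z of cap2 in the frame of nest_c below 0.004 m and angle between cap2's own z axis and vertical below 0.12 rad)) and contact force between the fingers and cap2 below 0.05 N and ((horizontal distance between cap3 and nest_a below 0.006 m and z of cap3 in the frame of nest_a below 0.004 m and angle between cap3's own z axis and vertical below 0.12 rad) or (horizontal distance between cap3 and nest_b below 0.006 m and z of cap3 in the frame of nest_b below 0.004 m and angle between cap3's own z axis and vertical below 0.12 rad) or (horizontal distance between cap3 and nest_c below 0.006 m and z of cap3 in the frame of nest_c below 0.004 m and angle between cap3's own z axis and vertical below 0.12 rad)) and contact force between the fingers and cap3 below 0.05 N and horizontal distance between master and nest_a above 0.05 m and horizontal distance between master and nest_b above 0.05 m and horizontal distance between master and nest_c above 0.05 m and value of joint test_button below 0.0015 m), for 0.3 s.
3. the button is pressed fully down with every cap in a nest and untouched, the master off the tester (((horizontal distance between cap1 and nest_a below 0.006 m and z of cap1 in the frame of nest_a below 0.004 m and angle between cap1's own z axis and vertical below 0.12 rad) or (horizontal distance between cap1 and nest_b below 0.006 m and z of cap1 in the frame of nest_b below 0.004 m and angle between cap1's own z axis and vertical below 0.12 rad) or (horizontal distance between cap1 and nest_c below 0.006 m and z of cap1 in the frame of nest_c below 0.004 m and angle between cap1's own z axis and vertical below 0.12 rad)) and contact force between the fingers and cap1 below 0.05 N and ((horizontal distance between cap2 and nest_a below 0.006 m and z of cap2 in the frame of nest_a below 0.004 m and angle between cap2's own z axis and vertical below 0.12 rad) or (horizontal distance between cap2 and nest_b below 0.006 m and z of cap2 in the frame of nest_b below 0.004 m and angle between cap2's own z axis and vertical below 0.12 rad) or (horizontal distance between cap2 and nest_c below 0.006 m and z of cap2 in the frame of nest_c below 0.004 m and angle between cap2's own z axis and vertical below 0.12 rad)) and contact force between the fingers and cap2 below 0.05 N and ((horizontal distance between cap3 and nest_a below 0.006 m and z of cap3 in the frame of nest_a below 0.004 m and angle between cap3's own z axis and vertical below 0.12 rad) or (horizontal distance between cap3 and nest_b below 0.006 m and z of cap3 in the frame of nest_b below 0.004 m and angle between cap3's own z axis and vertical below 0.12 rad) or (horizontal distance between cap3 and nest_c below 0.006 m and z of cap3 in the frame of nest_c below 0.004 m and angle between cap3's own z axis and vertical below 0.12 rad)) and contact force between the fingers and cap3 below 0.05 N and horizontal distance between master and nest_a above 0.05 m and horizontal distance between master and nest_b above 0.05 m and horizontal distance between master and nest_c above 0.05 m and value of joint test_button above 0.005 m), for 0.1 s.
4. the button is let up again with the caps still in the nests (((horizontal distance between cap1 and nest_a below 0.006 m and z of cap1 in the frame of nest_a below 0.004 m and angle between cap1's own z axis and vertical below 0.12 rad) or (horizontal distance between cap1 and nest_b below 0.006 m and z of cap1 in the frame of nest_b below 0.004 m and angle between cap1's own z axis and vertical below 0.12 rad) or (horizontal distance between cap1 and nest_c below 0.006 m and z of cap1 in the frame of nest_c below 0.004 m and angle between cap1's own z axis and vertical below 0.12 rad)) and contact force between the fingers and cap1 below 0.05 N and ((horizontal distance between cap2 and nest_a below 0.006 m and z of cap2 in the frame of nest_a below 0.004 m and angle between cap2's own z axis and vertical below 0.12 rad) or (horizontal distance between cap2 and nest_b below 0.006 m and z of cap2 in the frame of nest_b below 0.004 m and angle between cap2's own z axis and vertical below 0.12 rad) or (horizontal distance between cap2 and nest_c below 0.006 m and z of cap2 in the frame of nest_c below 0.004 m and angle between cap2's own z axis and vertical below 0.12 rad)) and contact force between the fingers and cap2 below 0.05 N and ((horizontal distance between cap3 and nest_a below 0.006 m and z of cap3 in the frame of nest_a below 0.004 m and angle between cap3's own z axis and vertical below 0.12 rad) or (horizontal distance between cap3 and nest_b below 0.006 m and z of cap3 in the frame of nest_b below 0.004 m and angle between cap3's own z axis and vertical below 0.12 rad) or (horizontal distance between cap3 and nest_c below 0.006 m and z of cap3 in the frame of nest_c below 0.004 m and angle between cap3's own z axis and vertical below 0.12 rad)) and contact force between the fingers and cap3 below 0.05 N and value of joint test_button below 0.0015 m), for 0.1 s.
At the end, for the whole second after the job is handed in: Every cap stands upright (within 0.12 rad) on the floor of the tray, at rest and released; the master stands upright in the red nest (centre within 6 mm, underside within 4 mm of its floor), released; the button is up (x of cap1 in the frame of tray between -0.066 and 0.066 m and y of cap1 in the frame of tray between -0.08 and 0.08 m and z of each of cap1, cap2, cap3 in the frame of tray below 0.01 m and angle between each of cap1, cap2, cap3, master's own z axis and vertical below 0.12 rad and linear speed of each of cap1, cap2, cap3, master below 0.02 m/s and x of cap2 in the frame of tray between -0.066 and 0.066 m and y of cap2 in the frame of tray between -0.08 and 0.08 m and x of cap3 in the frame of tray between -0.066 and 0.066 m and y of cap3 in the frame of tray between -0.08 and 0.08 m and contact force between the fingers and cap1 below 0.05 N and contact force between the fingers and cap2 below 0.05 N and contact force between the fingers and cap3 below 0.05 N and horizontal distance between master and nest_b below 0.006 m and z of master in the frame of nest_b below 0.004 m and contact force between the fingers and master below 0.05 N and value of joint test_button below 0.0015 m); the robot touches nothing.
It fails at once if a cap is squeezed or pushed by the fingers or arm with more than 60 N in all (contact force between any of the arm, the fingers and cap1 above 60 N or contact force between any of the arm, the fingers and cap2 above 60 N or contact force between any of the arm, the fingers and cap3 above 60 N).
It fails at once if a cap is knocked or pressed onto the tester or tray with more than 40 N (contact force between any of cap1, cap2, cap3 and tester above 40 N or contact force between any of cap1, cap2, cap3 and tray above 40 N).
It fails at once if a cap is dropped: out of the fingers with its underside more than 60 mm above the bench ((height (world z) of cap1 above 0.06 m and contact force between the fingers and cap1 below 0.05 N) or (height (world z) of cap2 above 0.06 m and contact force between the fingers and cap2 below 0.05 N) or (height (world z) of cap3 above 0.06 m and contact force between the fingers and cap3 below 0.05 N)).
It fails at once if a bystander is moved more than 40 mm (distance of any of bush1, bush2, bangle, driver, jar, jawblock, offcut from where it was at the start of the episode above 0.04 m).
Of cap1, cap2, cap3 only 2 to 3 are there at a start; the rules pass over those that are not, and their reading is None.
At some moment in a run one of cap1, cap2, cap3, master may be knocked a few centimetres aside while the robot is not near it.
It also fails if it takes over 210 s, if anything falls off the work surface, if the arm or the gripper's body presses on something with over 40 N, if the wrist force passes 120 N, or if a joint passes its speed limit or range.

## Working session

There is one attempt and no reset: what is moved stays moved. The work goes in short steps, Python scripts to look and compute and a tool call to move; the robot and the scene stay as the last step left them, time stands still between calls to the robot, and variables do not carry over. Pictures are saved under pics/ and viewed, at most 17 in all, crops included, and the job is handed in when it is done.

```bash
ls; mkdir -p pics; python3 - <<'E'
from bench import r
import cv2,numpy as np
np.set_printoptions(precision=4,suppress=True)
s=r.read_state();print(s['time'],s['ee_pos'],s['eef_rot'],s['width'],s['ft_force'])
for n in("scene","side","wrist"):
    c=r.camera(n);cv2.imwrite(f"pics/{n}0.png",c["img"][:,:,::-1]);print(n,c["fx"],c["cx"],c["cy"]);print(c["pose"])
E
```

```text
bench.py
pics
0.0 [0.1477 0.6069 0.2438] [ 0.1191  0.9929 -0.0007 -0.    ] 0.08677397181046541 [0.3665 0.0668 0.0397]
scene 460.27437490593246 275.1283173194772 212.19695489280141
[[-0.4441  0.5722 -0.6895  1.3747]
 [ 0.896   0.2873 -0.3386  0.3763]
 [ 0.0044 -0.7681 -0.6403  0.7749]
 [ 0.      0.      0.      1.    ]]
side 521.7641780574672 278.4545109463688 203.57570959021498
[[-0.9534 -0.2211  0.2054  0.3283]
 [-0.3018  0.71   -0.6363  0.7104]
 [-0.0051 -0.6686 -0.7436  0.9105]
 [ 0.      0.      0.      1.    ]]
wrist 326.27034142129236 283.810830755315 208.1961823863009
[[ 0.2367  0.9284  0.2865  0.0687]
 [ 0.9716 -0.2256 -0.0716  0.6271]
 [-0.0018  0.2953 -0.9554  0.3841]
 [ 0.      0.      0.      1.    ]]
```

View pics/scene0.png

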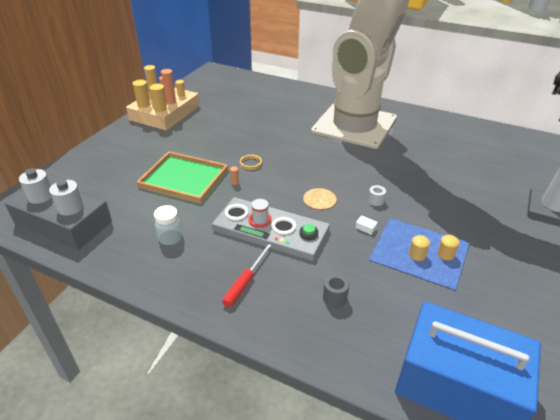

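View pics/side0.png

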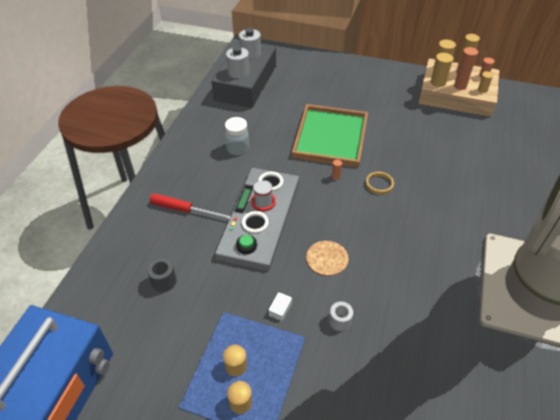

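The scene picture shows two caps (420,247 and 449,246) on the mat, the master at (260,213) in the red ring, white rings at (237,212) and (284,226), the button at (309,231), cork at (320,198) and the tray at (184,177). The side view agrees: caps at (235,360) and (239,397), master at (263,195). Next I measure by colour in both views.

```bash
cat > h.py <<'E'
from bench import r
import cv2,numpy as np
np.set_printoptions(precision=4,suppress=True)
def ray(c,u,v):
    d=c["pose"][:3,:3]@np.array([(u-c["cx"])/c["fx"],(v-c["cy"])/c["fy"],1.]);return c["pose"][:3,3],d/np.linalg.norm(d)
def plane(c,uv,z):
    o,d=ray(c,*uv);return o+d*(z-o[2])/d[2]
def tri(c1,p1,c2,p2):
    A=np.zeros((3,3));b=np.zeros(3);L=[ray(c1,*p1),ray(c2,*p2)]
    for o,d in L:
        P=np.eye(3)-np.outer(d,d);A+=P;b+=P@o
    x=np.linalg.solve(A,b);return x,max(np.linalg.norm((np.eye(3)-np.outer(d,d))@(x-o)) for o,d in L)
def proj(c,p):
    q=np.linalg.inv(c["pose"])@np.r_[p,1];return np.array([c["fx"]*q[0]/q[2]+c["cx"],c["fy"]*q[1]/q[2]+c["cy"]])
RNG={"cap":((10,120,90),(28,255,255)),"green":((45,120,60),(80,255,255)),"white":((0,0,190),(180,50,255)),"blue":((105,110,30),(125,255,255)),"red":((0,150,90),(6,255,255)),"red2":((172,150,90),(180,255,255)),"cork":((5,60,120),(25,200,255))}
def blobs(img,k,box,amin=20):
    m=cv2.inRange(cv2.cvtColor(img,cv2.COLOR_RGB2HSV),*[np.array(a) for a in RNG[k]])
    if k=="red": m|=cv2.inRange(cv2.cvtColor(img,cv2.COLOR_RGB2HSV),*[np.array(a) for a in RNG["red2"]])
    z=np.zeros_like(m);x0,y0,x1,y1=box;z[y0:y1,x0:x1]=m[y0:y1,x0:x1]
    cs,_=cv2.findContours(z,cv2.RETR_EXTERNAL,cv2.CHAIN_APPROX_NONE)
    return sorted([k for k in cs if cv2.contourArea(k)>amin],key=lambda k:-cv2.contourArea(k))
def ell(k):return np.array(cv2.fitEllipse(cv2.convexHull(k))[0])
def mid(k):x,y,w,h=cv2.boundingRect(k);return (x+w/2-.5,y+h/2-.5),(x,y,w,h)
def cen(k):m=cv2.moments(k);return np.array([m["m10"],m["m01"]])/m["m00"]
E
python3 - <<'E'
from h import *
S=r.camera("scene");D=r.camera("side")
B={"scene":(130,140,480,290),"side":(180,90,430,420)}
for k in("cap","green","white","red","cork","blue"):
  for n,c in(("scene",S),("side",D)):
    for b in blobs(c["img"],k,B[n],25)[:7]: print(k,n,int(cv2.contourArea(b)),cen(b),ell(b) if len(cv2.convexHull(b))>4 else 0,mid(b)[1])
for n,c in(("scene",S),("side",D)):
    b=blobs(c["img"],"blue",B[n])[0];q=cv2.boxPoints(cv2.minAreaRect(b))
    print("mat",[plane(c,p,.004)[:2] for p in q])
    b=blobs(c["img"],"green",B[n])[0];q=cv2.approxPolyDP(cv2.convexHull(b),6,True)[:,0]
    print("tray",[plane(c,p,.007)[:2] for p in q.astype(float)])
E
```

```text
cap scene 2306 [182.9992 174.4829] [181.8563 175.3548] (138, 152, 89, 46)
cap scene 272 [448.0882 247.6973] [448.0339 246.9418] (439, 235, 19, 24)
cap scene 238 [419.2493 248.8172] [419.2042 247.5274] (411, 237, 18, 23)
cap scene 200 [250.35  161.872] [250.2537 161.8283] (241, 155, 20, 14)
cap scene 59 [233.9244 175.2913] [234.1861 175.1349] (231, 168, 7, 16)
cap side 3350 [330.234  135.5618] [330.0985 135.7978] (293, 105, 74, 62)
cap side 504 [239.3806 396.7159] [239.4123 396.6611] (229, 382, 22, 31)
cap side 456 [234.7813 359.8744] [234.8586 359.7804] (225, 346, 21, 29)
cap side 403 [379.139  182.6485] [379.1146 182.6435] (366, 173, 27, 21)
green scene 1548 [183.1441 175.2246] [182.6936 176.1333] (145, 157, 75, 38)
green scene 61 [308.6152 228.458 ] [308.5703 228.4702] (303, 225, 12, 8)
green side 2248 [330.8799 134.0137] [331.247  134.4322] (297, 111, 66, 47)
green side 125 [245.7902 241.34  ] [245.8254 241.2616] (239, 236, 15, 12)
white scene 1632 [295.6623 230.5763] [294.5028 230.3622] (268, 208, 60, 46)
white scene 754 [238.5588 211.4184] [241.203  212.2571] (213, 198, 55, 31)

[... 1581 characters left out ...]
[240.2528 395.1468] (228, 381, 23, 29)
cork side 396 [235.0143 356.4743] [235.7865 358.1928] (224, 345, 22, 27)
blue scene 3505 [417.2354 253.4677] [421.6201 253.2061] (370, 219, 99, 71)
blue side 8784 [243.1007 371.6829] [238.8089 369.8764] (180, 313, 124, 107)
mat [array([0.6043, 0.2421]), array([0.425 , 0.2273]), array([0.4369, 0.444 ]), array([0.6039, 0.4361])]
tray [array([ 0.5895, -0.4203]), array([ 0.4564, -0.4316]), array([ 0.4399, -0.2676]), array([ 0.5727, -0.2527])]
mat [array([0.5988, 0.4402]), array([0.6194, 0.2365]), array([0.4296, 0.2458]), array([0.4333, 0.4406])]
tray [array([ 0.6026, -0.4116]), array([ 0.455 , -0.4299]), array([ 0.4392, -0.2758]), array([ 0.5893, -0.2568])]
```

View pics/wrist0.png

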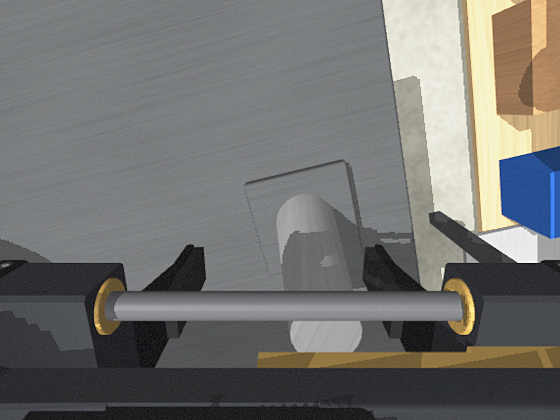

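The wrist picture shows the fingers at (190,300) and (370,300), with bare bench and a metal box between them and nothing of use. Now I triangulate.

```bash
python3 - <<'E'
from h import *
S=r.camera("scene");D=r.camera("side")
cs=[ell(b) for b in blobs(S["img"],"cap",(400,228,470,270),100)];cd=[ell(b) for b in blobs(D["img"],"cap",(210,335,260,420),100)]
print("caps",tri(S,cs[0],D,cd[0]),tri(S,cs[1],D,cd[1]))
print("cork",tri(S,(319.45,198.4),D,(326.8,257.5)),"btn",tri(S,(308.6,228.4),D,(245.8,241.25)))
print("rings side a",plane(D,(268.35,181.87),.032),"c",plane(D,(255,221.16),.032))
# scene rings with stricter white
RNG["white"]=((0,0,225),(180,40,255))
for b in blobs(S["img"],"white",(210,195,310,245),25): print(cen(b),ell(b),mid(b)[1])
for b in blobs(D["img"],"white",(230,165,300,240),25): print("side",cen(b),ell(b),mid(b)[1])
for n,u in(("scene",(260,206)),("side",(263,190))): print()
for n,c,b in(("s",S,(200,180,340,260)),("d",D,(210,160,310,280))):
    x0,y0,x1,y1=b;cv2.imwrite(f"pics/crop_{n}.png",cv2.resize(c["img"][y0:y1,x0:x1,::-1],None,fx=4,fy=4,interpolation=cv2.INTER_CUBIC))
s=r.read_state();from scipy.spatial.transform import Rotation as R
M=R.from_quat(s['eef_rot']).as_matrix();print(M,"yaw of x",np.arctan2(M[1,0],M[0,0]))
a=np.hstack([cv2.imread("pics/crop_s.png"),]);
d=cv2.imread("pics/crop_d.png");o=np.zeros((480,560+400,3),np.uint8);o[:320,:560]=a;o[:480,560:]=d;cv2.imwrite("pics/crops.png",cv2.resize(o,(800,400)))
E
```

```text
caps (array([0.5021, 0.3974, 0.0273]), np.float64(2.0545561619266064e-05)) (array([0.5334, 0.3372, 0.0269]), np.float64(0.00015324835558437792))
cork (array([0.4337, 0.0488, 0.0003]), np.float64(0.0001811320487915158)) btn (array([0.6022, 0.0869, 0.0401]), np.float64(0.0007425971631375631))
rings side a [ 0.6144 -0.0998  0.032 ] c [0.6045 0.0235 0.032 ]
[283.3569 224.6169] [283.3547 224.6092] (272, 216, 24, 18)
[235.9844 210.9669] [236.031  210.9364] (225, 203, 23, 17)
[259.4561 203.6318] [259.4316 203.6035] (251, 199, 17, 10)
side [254.8195 221.088 ] [254.8108 221.0842] (242, 212, 26, 20)
side [271.9636 177.5364] [270.7242 179.8562] (259, 172, 24, 17)


[[-0.9716  0.2365 -0.    ]
 [ 0.2365  0.9716 -0.0002]
 [-0.     -0.0002 -1.    ]] yaw of x 2.9028207431111874
```

View pics/crops.png

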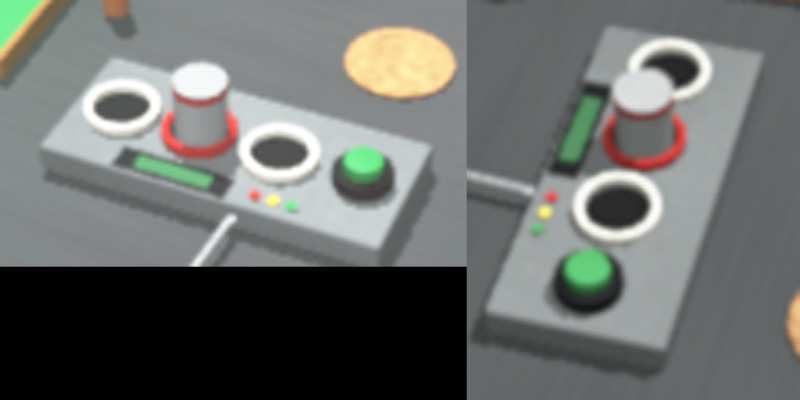

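The crops show ring a at (121,107), the master's top at (200,82), ring c at (280,153) and the button at (363,162) on the left. On the right, ring a is at (670,69), the master's top at (642,92), ring c at (617,207) and the button at (587,270).

```bash
python3 - <<'E'
from h import *
S=r.camera("scene");D=r.camera("side")
print("a",tri(S,(236.03,210.94),D,(271,180.7)))
print("c",tri(S,(283.35,224.6),D,(254.8,221.08)), plane(S,(283.35,224.6),.032),plane(D,(254.8,221.08),.032))
print("a s",plane(S,(236.03,210.94),.032),plane(D,(271,180.7),.032))
print("master top",tri(S,(259.43,203.6),D,(262.6,187.6)),plane(S,(259.43,203.6),.076))
print("cork",plane(S,(319.45,198.4),.004),plane(D,(326.8,257.5),.004))
for x in(0.3,): pass
E
```

```text
a (array([ 0.6109, -0.1093,  0.0282]), np.float64(0.00031913115363180395))
c (array([0.6058, 0.0214, 0.0297]), np.float64(0.00017274411012270293)) [0.608  0.0223 0.032 ] [0.605  0.0234 0.032 ]
a s [ 0.6146 -0.1072  0.032 ] [ 0.6096 -0.1053  0.032 ]
master top (array([ 0.6077, -0.0424,  0.0732]), np.float64(0.0009731204051454346)) [ 0.6099 -0.0418  0.076 ]
cork [0.4381 0.0501 0.004 ] [0.4333 0.0517 0.004 ]
```

The rows are not in the units I measure in: turns go in shares of 90 degrees. I convert before sending: 0.65 rad / 1.5708 = 0.4138.

Emit:
jog_arm:
  increments:
    - {"d": [-0.3, -0.26, 0], "turn": 0.4138, "aperture": 0.087}
    - {"d": [-0.3, -0.26, 0], "turn": 0.4138, "aperture": 0.087}
    - {"d": [-0.3, -0.26, 0], "turn": 0.4138, "aperture": 0.087}
    - {"d": [-0.3, -0.26, 0], "turn": 0.4138, "aperture": 0.087}
    - {"d": [-0.3, -0.26, 0], "turn": 0.4138, "aperture": 0.087}
    - {"d": [-0.3, -0.26, 0], "turn": 0.4138, "aperture": 0.087}
    - {"d": [-0.3, -0.26, 0], "turn": 0.4138, "aperture": 0.087}
    - {"d": [-0.3, -0.26, 0], "turn": 0.4138, "aperture": 0.087}
    - {"d": [-0.3, -0.26, 0], "turn": 0.4138, "aperture": 0.087}
  force: 20

```text
time: 1.35
ee_pos: [0.3816, 0.2782, 0.245]
eef_rot: [0.434, 0.901, 0.0, 0.001]
ft_force: [-0.6, 0.2, -0.7]
width: 0.0871
grip_force: 0.0
```

Emit:
jog_arm:
  increments:
    - {"aperture": 0.087}

```text
time: 1.45
ee_pos: [0.3782, 0.2832, 0.2448]
eef_rot: [0.431, 0.902, 0.0, -0.0]
ft_force: [-0.2, 0.9, -0.9]
width: 0.0869
grip_force: 0.0
```

```bash
python3 - <<'E'
from h import *
from scipy.spatial.transform import Rotation as R
s=r.read_state();M=R.from_quat(s['eef_rot']).as_matrix();print(s['joint_positions']);print(M)
d=M.T@(np.array([.609,-.042,.2])-s['ee_pos']);print(d,np.arctan2(M[1,1],M[0,1])-.043)
E
```

```text
[-1.0036 -0.0175  0.2631  1.8604  0.0041  1.2975 -0.062 ]
[[-0.6285  0.7778  0.0001]
 [ 0.7778  0.6285  0.0008]
 [ 0.0006  0.0006 -1.    ]]
[-0.398  -0.0249  0.0445] 0.6366572767831071
```

Scaled: 0.637 rad / 1.5708 = 0.4055.

Emit:
jog_arm:
  increments:
    - {"d": [-0.398, -0.025, 0.045], "turn": 0.4055, "aperture": 0.087}
    - {"d": [-0.398, -0.025, 0.045], "turn": 0.4055, "aperture": 0.087}
    - {"d": [-0.398, -0.025, 0.045], "turn": 0.4055, "aperture": 0.087}
    - {"d": [-0.398, -0.025, 0.045], "turn": 0.4055, "aperture": 0.087}
    - {"d": [-0.398, -0.025, 0.045], "turn": 0.4055, "aperture": 0.087}
    - {"d": [-0.398, -0.025, 0.045], "turn": 0.4055, "aperture": 0.087}
    - {"d": [-0.398, -0.025, 0.045], "turn": 0.4055, "aperture": 0.087}
    - {"d": [-0.398, -0.025, 0.045], "turn": 0.4055, "aperture": 0.087}
    - {"d": [-0.398, -0.025, 0.045], "turn": 0.4055, "aperture": 0.087}
    - {"d": [-0.398, -0.025, 0.045], "turn": 0.4055, "aperture": 0.087}
    - {"d": [-0.398, -0.025, 0.045], "turn": 0.4055, "aperture": 0.087}

```text
time: 2.55
ee_pos: [0.6092, -0.0385, 0.1993]
eef_rot: [0.69, 0.724, 0.0, -0.001]
ft_force: [-0.4, -0.2, 0.2]
width: 0.0871
grip_force: 0.0
```

```bash
python3 - <<'E'
from h import *
from scipy.spatial.transform import Rotation as R
s=r.read_state();c=r.camera("wrist");cv2.imwrite("pics/w1.png",c["img"][:,:,::-1]);print(s['joint_positions'],s['ee_pos'])
M=R.from_quat(s['eef_rot']).as_matrix();print(M)
for p in((.609,-.042,.076),(.612,-.106,.032),(.6065,.0225,.032)): print(proj(c,np.array(p)))
E
```

```text
[-0.4927  0.3654  0.6113  1.5916 -0.2186  1.2543  0.2039] [ 0.6092 -0.0385  0.1993]
[[-0.0478  0.9989 -0.0005]
 [ 0.9989  0.0478  0.0011]
 [ 0.0011 -0.0005 -1.    ]]
[283.4392 212.8701]
[283.4856 258.6012]
[284.1374 131.3671]
```

View pics/w1.png

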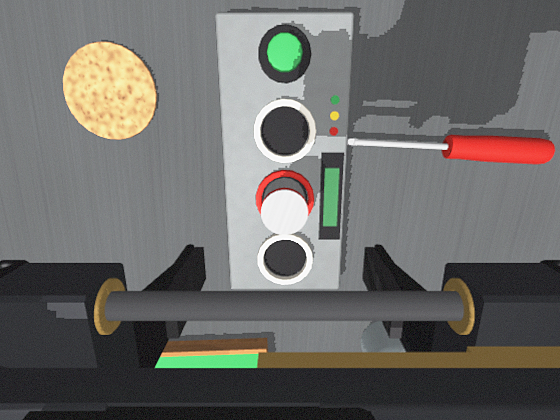

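The wrist view shows ring c at (284,130), the master's top at (285,212), ring a at (285,258), the button at (284,51) and the cork at (110,90). I'll refine these by contours.

```bash
python3 - <<'E'
from h import *
c=r.camera("wrist");s=r.read_state();print(s['ee_pos'])
for k,b in(("white",(250,90,318,165)),("white",(250,180,318,240)),("white",(250,232,318,290)),("green",(255,20,315,80)),("red",(250,160,318,240)),("cork",(50,30,170,150))):
    for q in blobs(c["img"],k,b,150): print(k,cen(q),ell(q),mid(q)[1],plane(c,ell(q),{"white":.032,"green":.038,"red":.032,"cork":.004}[k]))
E
```

```text
[ 0.6091 -0.0386  0.1997]
white [279.5217 128.3223] [275.7972 127.2316] (250, 90, 68, 75) [0.5987 0.0259 0.032 ]
white [281.4332 215.6577] [270.7493 212.1324] (250, 180, 68, 60) [ 0.597  -0.0561  0.032 ]
white [281.1105 259.9671] [280.7369 257.6588] (250, 232, 68, 57) [ 0.6092 -0.1051  0.032 ]
green [284.2187  52.0944] [284.2548  52.1285] (267, 33, 36, 40) [0.6034 0.0882 0.038 ]
red [284.6523 185.4076] [284.4923 197.8766] (256, 170, 58, 43) [ 0.6099 -0.0408  0.032 ]
cork [109.2717  90.2424] [109.2305  90.2359] (63, 41, 94, 99) [0.4354 0.0514 0.004 ]
```

Emit:
jog_arm:
  increments:
    - {"d": [0, 0, 0.05], "aperture": 0.087}
    - {"d": [0, 0, 0.1], "aperture": 0.087}
    - {"d": [0, 0, 0.1], "aperture": 0.087}
    - {"d": [0, 0, 0.1], "aperture": 0.087}

```text
time: 3.05
ee_pos: [0.6093, -0.0401, 0.1006]
eef_rot: [0.691, 0.723, -0.0, -0.0]
ft_force: [0.1, -0.3, 0.8]
width: 0.0869
grip_force: 0.0
```

Emit:
jog_arm:
  increments:
    - {"d": [0, 0, 0.03], "aperture": 0.087}
    - {"d": [0, 0, 0.04], "aperture": 0.087}
    - {"d": [0, 0, 0.04], "aperture": 0.02}
    - {"d": [0, 0, 0.04], "aperture": 0.02}
    - {"d": [0, 0, 0.04], "aperture": 0.02}
    - {"d": [0, 0, 0.04], "aperture": 0.02}
    - {"d": [0, 0, 0.04], "aperture": 0.02}
  force: 35

```text
time: 3.75
ee_pos: [0.6096, -0.041, 0.0602]
eef_rot: [0.691, 0.723, 0.0, 0.0]
ft_force: [-0.0, -0.8, -0.3]
width: 0.0547
grip_force: 0.0
```

Emit:
jog_arm:
  increments:
    - {"aperture": 0.02}
    - {"aperture": 0.02}
    - {"aperture": 0.02}
    - {"aperture": 0.02}

```text
time: 4.15
ee_pos: [0.6094, -0.041, 0.0596]
eef_rot: [0.691, 0.723, 0.0, 0.0]
ft_force: [-0.0, 0.2, 2.2]
width: 0.0395
grip_force: 35.0
```

Emit:
jog_arm:
  increments:
    - {"d": [0, 0, -0.02], "aperture": 0.02}
    - {"d": [0, 0, -0.05], "aperture": 0.02}
    - {"d": [0.02, -0.04, -0.05], "aperture": 0.02}
    - {"d": [0.05, -0.08, -0.05], "aperture": 0.02}
    - {"d": [0.07, -0.12, -0.05], "aperture": 0.02}
    - {"d": [0.1, -0.17, -0.05], "aperture": 0.02}
    - {"d": [0.1, -0.17, -0.05], "aperture": 0.02}
    - {"d": [0.1, -0.17, -0.05], "aperture": 0.02}
    - {"d": [0.1, -0.17, -0.05], "aperture": 0.02}

```text
time: 5.05
ee_pos: [0.4358, 0.0509, 0.1098]
eef_rot: [0.691, 0.723, 0.0, 0.0]
ft_force: [1.2, 0.2, -3.1]
width: 0.0394
grip_force: 35.0
```

```bash
python3 -c "
from h import *
for n in('side','scene'):
  cv2.imwrite('pics/m_%s.png'%n,r.camera(n)['img'][:,:,::-1])
print(r.read_state()['ee_pos'])"
```

```text
[0.436  0.0505 0.1096]
```

Emit:
jog_arm:
  increments:
    - {"d": [0, 0, 0.04], "aperture": 0.02}
    - {"d": [0, 0, 0.06], "aperture": 0.02}
    - {"d": [0, 0, 0.066], "aperture": 0.02}
    - {"d": [0, 0, 0.069], "aperture": 0.02}
    - {"d": [0, 0, 0.07], "aperture": 0.02}
    - {"d": [0, 0, 0.07], "aperture": 0.02}

```text
time: 5.75
ee_pos: [0.4357, 0.0513, 0.0403]
eef_rot: [0.691, 0.723, 0.001, 0.0]
ft_force: [-0.2, 0.4, -2.7]
width: 0.0394
grip_force: 35.0
```

Emit:
jog_arm:
  increments:
    - {"aperture": 0.07}
    - {"aperture": 0.087}
    - {"aperture": 0.087}
    - {"aperture": 0.087}
    - {"d": [0, 0, -0.02], "aperture": 0.087}
    - {"d": [0, 0, -0.05], "aperture": 0.087}
    - {"d": [0, 0, -0.1], "aperture": 0.087}
    - {"d": [0, 0, -0.12], "aperture": 0.087}
    - {"d": [0, 0, -0.12], "aperture": 0.087}

```text
time: 6.65
ee_pos: [0.4368, 0.0518, 0.1626]
eef_rot: [0.691, 0.723, 0.003, 0.001]
ft_force: [0.8, -0.0, -0.3]
width: 0.0866
grip_force: 0.0
```

Emit:
jog_arm:
  increments:
    - {"d": [0.284, 0.096, -0.04], "aperture": 0.087}
    - {"d": [0.284, 0.096, -0.04], "aperture": 0.087}
    - {"d": [0.284, 0.096, -0.04], "aperture": 0.087}
    - {"d": [0.284, 0.096, -0.04], "aperture": 0.087}
    - {"d": [0.284, 0.096, -0.04], "aperture": 0.087}
    - {"d": [0.284, 0.096, -0.04], "aperture": 0.087}
    - {"d": [0.284, 0.096, -0.04], "aperture": 0.087}
    - {"d": [0.284, 0.096, -0.04], "aperture": 0.087}
    - {"d": [0.284, 0.096, -0.04], "aperture": 0.087}
    - {"d": [0.284, 0.096, -0.04], "aperture": 0.087}

```text
time: 7.65
ee_pos: [0.5183, 0.3375, 0.1994]
eef_rot: [0.692, 0.722, -0.0, -0.0]
ft_force: [0.3, 1.0, 0.3]
width: 0.0872
grip_force: 0.0
```

```bash
cat > look.py <<'E'
from h import *
import sys
c=r.camera("wrist");cv2.imwrite(f"pics/{sys.argv[1]}.png",c["img"][:,:,::-1]);print(r.read_state()['ee_pos'])
for q in blobs(c["img"],"cap",(60,0,500,300),250): print(cv2.contourArea(q),cen(q),mid(q)[1],plane(c,cen(q),.03))
S=r.camera("scene");D=r.camera("side")
cs=[ell(b) for b in blobs(S["img"],"cap",(400,228,470,270),100)];cd=[ell(b) for b in blobs(D["img"],"cap",(210,335,260,420),100)]
print(cs,cd)
E
python3 look.py w2
```

```text
[0.5182 0.3378 0.1996]
1549.5 [269.1632 131.9646] (247, 110, 45, 45) [0.502 0.397 0.03 ]
1545.0 [300.3812 196.1166] (281, 172, 42, 49) [0.5345 0.3368 0.03  ]
302.5 [109.3328 287.93  ] (96, 278, 29, 22) [0.3351 0.226  0.03  ]
298.0 [458.4044 287.9351] (444, 278, 29, 22) [0.71   0.2421 0.03  ]
[array([447.7693, 246.7734]), array([419.2833, 247.77  ])] [array([239.524 , 397.1007]), array([234.8395, 359.7733])]
```

View pics/w2.png

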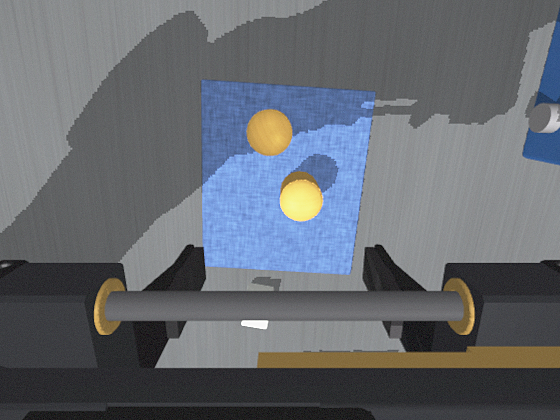

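The wrist view shows only two caps on the mat, at (269,132) and (301,197), with the middle-right place empty. These agree with the other views, so I take cap B first.

Emit:
jog_arm:
  increments:
    - {"d": [-0.001, 0.016, 0.05], "aperture": 0.087}
    - {"d": [-0.001, 0.016, 0.1], "aperture": 0.087}
    - {"d": [-0.001, 0.016, 0.14], "aperture": 0.087}
    - {"d": [-0.001, 0.016, 0.16], "aperture": 0.087}
    - {"d": [-0.001, 0.016, 0.16], "aperture": 0.087}
    - {"d": [-0.001, 0.016, 0.16], "aperture": 0.087}
  force: 15

```text
time: 8.4
ee_pos: [0.5346, 0.3389, 0.0405]
eef_rot: [0.691, 0.723, 0.0, 0.0]
ft_force: [0.5, 0.5, 0.3]
width: 0.0873
grip_force: 0.0
```

Emit:
jog_arm:
  increments:
    - {"aperture": 0.03}
    - {"aperture": 0.03}
    - {"aperture": 0.03}
    - {"aperture": 0.03}
    - {"aperture": 0.03}
    - {"aperture": 0.03}
    - {"aperture": 0.03}
    - {"aperture": 0.03}
    - {"aperture": 0.03}

```text
time: 9.3
ee_pos: [0.5341, 0.339, 0.0395]
eef_rot: [0.691, 0.723, -0.0, -0.0]
ft_force: [-0.1, -0.3, 0.2]
width: 0.0398
grip_force: 15.0
```

Emit:
jog_arm:
  increments:
    - {"d": [0, 0, -0.02], "aperture": 0.03}
    - {"d": [0, 0, -0.06], "aperture": 0.03}
    - {"d": [-0.04, 0.01, -0.09], "aperture": 0.03}
    - {"d": [-0.08, 0.01, -0.09], "aperture": 0.03}
    - {"d": [-0.12, 0.02, -0.09], "aperture": 0.03}
    - {"d": [-0.16, 0.02, -0.09], "aperture": 0.03}
    - {"d": [-0.2, 0.03, -0.09], "aperture": 0.03}
    - {"d": [-0.24, 0.03, -0.09], "aperture": 0.03}
    - {"d": [-0.28, 0.04, -0.09], "aperture": 0.03}
    - {"d": [-0.32, 0.04, -0.09], "aperture": 0.03}
    - {"d": [-0.36, 0.05, -0.09], "aperture": 0.03}
    - {"d": [-0.4, 0.05, -0.09], "aperture": 0.03}

```text
time: 10.5
ee_pos: [0.6026, -0.0598, 0.1295]
eef_rot: [0.691, 0.723, 0.0, 0.0]
ft_force: [1.0, -0.2, -1.1]
width: 0.0399
grip_force: 15.0
```

Emit:
jog_arm:
  increments:
    - {"d": [-0.03, 0.004, 0], "aperture": 0.03}
    - {"d": [-0.046, 0.008, 0], "aperture": 0.03}
    - {"d": [-0.046, 0.008, 0], "aperture": 0.03}
    - {"d": [-0.046, 0.008, 0], "aperture": 0.03}

```text
time: 10.9
ee_pos: [0.6123, -0.1026, 0.1292]
eef_rot: [0.691, 0.723, 0.0, -0.0]
ft_force: [-0.3, 0.1, -1.4]
width: 0.0393
grip_force: 15.0
```

```bash
python3 - <<'E'
from h import *
S=r.camera("scene");D=r.camera("side");W=r.camera("wrist")
for n,c in(("s",S),("d",D),("w",W)): cv2.imwrite(f"pics/h1{n}.png",c["img"][:,:,::-1])
p=r.read_state()['ee_pos'];print(p)
for n,c in(("s",S),("d",D)):
    u=proj(c,p-[0,0,.02]);print(n,u)
    x,y=u.astype(int)
    for q in blobs(c["img"],"cap",(x-40,y-35,x+40,y+35),60): print(cv2.contourArea(q),cen(q),mid(q)[1])
    i=c["img"][y-50:y+50,x-65:x+65,::-1];cv2.imwrite(f"pics/hh{n}.png",cv2.resize(i,None,fx=3,fy=3))
cv2.imwrite("pics/hh.png",np.hstack([cv2.imread("pics/hhs.png"),cv2.imread("pics/hhd.png")]))
E
```

```text
[ 0.6123 -0.1018  0.1293]
s [236.8286 186.425 ]
88.5 [239.4765 184.9887] (236, 176, 8, 20)
d [268.8738 157.3483]
310.5 [268.942  154.2485] (260, 143, 18, 24)
71.0 [299.4131 154.1103] (293, 146, 15, 13)
```

View pics/hh.png

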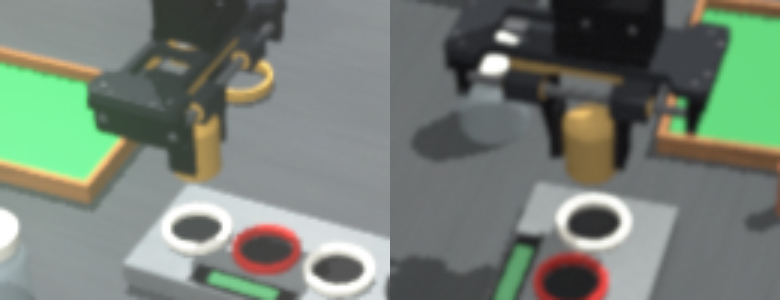

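The cap hangs upright between the fingers. It is in the left half at (205,150) and in the right half at (588,145), and ring a is now unoccluded at (197,228) and (593,222). I check the cap's offset along y and the ring centres.

```bash
cat > off.py <<'E'
from h import *
RNG["cap"]=((8,90,50),(30,255,255));RNG["white"]=((0,0,225),(180,40,255))
S=r.camera("scene");D=r.camera("side");p=r.read_state()['ee_pos'];print(p)
def ext(c,x,y,z):
    t=np.linspace(0,6.28,60);P=[proj(c,np.array([x+.02*np.cos(a),y+.02*np.sin(a),z+h])) for a in t for h in(0,.02,.044)];P=np.array(P);return P.min(0),P.max(0)
for n,c in(("s",S),("d",D)):
    x,y=proj(c,p-[0,0,.02]).astype(int)
    q=max(blobs(c["img"],"cap",(x-16,y-25,x+16,y+16),40),key=cv2.contourArea);print(n,"seen",mid(q)[1],"right/bottom",mid(q)[1][0]+mid(q)[1][2],mid(q)[1][1]+mid(q)[1][3])
    for o in(-.004,0,.004): print(o,*ext(c,p[0],p[1]+o,p[2]-.0355))
RG={}
for n,c,b in(("s",S,(210,185,310,245)),("d",D,(225,165,300,240))):
    RG[n]=sorted([ell(q) for q in blobs(c["img"],"white",b,60)],key=lambda e:e[0] if n=="s" else e[1])
    print(n,RG[n],[plane(c,e,.032) for e in RG[n]])
for a,b in zip(RG["s"],RG["d"]): print(tri(S,a,D,b))
E
python3 off.py
```

```text
[ 0.6122 -0.1024  0.1295]
s seen (231, 171, 14, 25) right/bottom 245 196
-0.004 [226.1492 171.435 ] [243.6869 195.9756]
0 [227.5952 171.8615] [245.1149 196.433 ]
0.004 [229.0447 172.289 ] [246.5463 196.8916]
d seen (260, 141, 18, 27) right/bottom 278 168
-0.004 [260.2354 140.4571] [278.439  167.1142]
0 [259.6473 141.5927] [277.9061 168.302 ]
0.004 [259.0565 142.7332] [277.3709 169.495 ]
s [array([235.9567, 210.8306]), array([283.6607, 224.4008])] [array([ 0.6143, -0.1075,  0.032 ]), array([0.607 , 0.0227, 0.032 ])]
d [array([270.7088, 180.0595]), array([254.9109, 221.4961])] [array([ 0.611 , -0.1071,  0.032 ]), array([0.6044, 0.0245, 0.032 ])]
(array([ 0.6117, -0.1092,  0.0296]), np.float64(9.036183811965084e-05))
(array([0.6051, 0.0221, 0.0298]), np.float64(0.00048615349079477653))
```

Emit:
jog_arm:
  increments:
    - {"d": [-0.0035, 0, 0.02], "aperture": 0.03}
    - {"d": [-0.0035, 0, 0.04], "aperture": 0.03}
    - {"d": [-0.0035, 0, 0.05], "aperture": 0.03}
    - {"d": [-0.0035, 0, 0.055], "aperture": 0.03}
    - {"d": [-0.0035, 0, 0.059], "aperture": 0.03}
    - {"d": [-0.0035, 0, 0.063], "aperture": 0.03}
    - {"d": [-0.0035, 0, 0.066], "aperture": 0.03}
    - {"d": [-0.0035, 0, 0.068], "aperture": 0.03}
    - {"d": [-0.0035, 0, 0.069], "aperture": 0.03}
    - {"d": [-0.0035, 0, 0.069], "aperture": 0.03}

```text
time: 12.15
ee_pos: [0.6123, -0.1074, 0.0605]
eef_rot: [0.691, 0.723, 0.0, -0.0]
ft_force: [-0.1, 0.3, -0.3]
width: 0.0397
grip_force: 15.0
```

Emit:
jog_arm:
  increments:
    - {"d": [0, 0, 0.0005], "aperture": 0.03}
    - {"d": [0, 0, 0.001], "aperture": 0.03}
    - {"d": [0, 0, 0.001], "aperture": 0.03}

```text
time: 12.45
ee_pos: [0.6123, -0.1074, 0.0596]
eef_rot: [0.691, 0.723, 0.0, 0.0]
ft_force: [0.8, 0.0, -1.3]
width: 0.0391
grip_force: 15.0
```

```bash
python3 off.py | head -12
```

```text
[ 0.6123 -0.1074  0.0595]
s seen (235, 195, 9, 21) right/bottom 244 216
-0.004 [226.2002 193.8475] [243.0425 217.452 ]
0 [227.5874 194.2831] [244.4131 217.9162]
0.004 [228.9779 194.7197] [245.787  218.3815]
d seen (261, 163, 18, 24) right/bottom 279 187
-0.004 [261.8513 161.7668] [279.2026 187.121 ]
0 [261.2935 162.8954] [278.695  188.2968]
0.004 [260.7334 164.0288] [278.1854 189.4775]
s [array([283.2704, 224.3914])] [array([0.6074, 0.0218, 0.032 ])]
d [array([254.9117, 221.0616])] [array([0.6048, 0.0233, 0.032 ])]
(array([0.6055, 0.0212, 0.0298]), np.float64(0.0003626459214637216))
```

Emit:
jog_arm:
  increments:
    - {"aperture": 0.05}
    - {"aperture": 0.087}
    - {"aperture": 0.087}
    - {"aperture": 0.087}
    - {"aperture": 0.087}
    - {"d": [0, 0, -0.02], "aperture": 0.087}
    - {"d": [0, 0, -0.06], "aperture": 0.087}
    - {"d": [0, 0, -0.11], "aperture": 0.087}
    - {"d": [0, 0, -0.14], "aperture": 0.087}
    - {"d": [0, 0, -0.14], "aperture": 0.087}

```text
time: 13.55
ee_pos: [0.6144, -0.1082, 0.2046]
eef_rot: [0.691, 0.723, 0.003, 0.003]
ft_force: [0.4, -1.1, -0.9]
width: 0.0868
grip_force: 0.0
```

```bash
python3 - <<'E'
from h import *
W=r.camera("wrist");cv2.imwrite("pics/w3.png",W["img"][:,:,::-1]);print(r.read_state()['ee_pos'])
for q in blobs(W["img"],"cap",(200,150,360,300),200): print(cv2.contourArea(q),cen(q),mid(q)[1],plane(W,cen(q),.05))
E
```

```text
[ 0.6133 -0.1077  0.2017]
1736.5 [280.0009 199.8251] (259, 174, 43, 52) [ 0.6121 -0.1093  0.05  ]
```

View pics/w3.png

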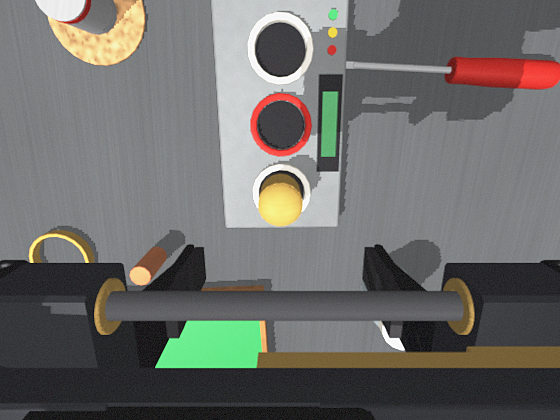

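The wrist view shows the cap seated in ring a (280,200), ring b clear at (281,124), and the master on the cork at (62,10). I measure ring b and check the remaining cap and the master.

```bash
python3 - <<'E'
from h import *
W=r.camera("wrist");S=r.camera("scene");D=r.camera("side");p=r.read_state()['ee_pos'];print(p)
for q in blobs(W["img"],"red",(240,85,315,165),100): print("red",ell(q),plane(W,ell(q),.032))
RNG["red"]=((0,110,90),(8,255,255))
R_={}
for n,c,b in(("s",S,(240,200,280,235)),("d",D,(245,180,285,220))):
    q=blobs(c["img"],"red",b,25)
    for k in q: print(n,ell(k),cv2.contourArea(k),plane(c,ell(k),.032))
cs=[ell(b) for b in blobs(S["img"],"cap",(400,228,470,270),100)];cd=[ell(b) for b in blobs(D["img"],"cap",(210,335,260,420),100)]
print(cs,cd,tri(S,cs[0],D,cd[0]))
for n,c,b in(("s",S,(300,160,345,215)),("d",D,(300,225,355,280))):
    x0,y0,x1,y1=b;cv2.imwrite(f"pics/m{n}.png",cv2.resize(c["img"][y0:y1,x0:x1,::-1],(400,480)))
    for k in blobs(c["img"],"red",b,3): print("band",n,cen(k),mid(k)[1])
cv2.imwrite("pics/mm.png",np.hstack([cv2.imread("pics/ms.png"),cv2.imread("pics/md.png")]))
from scipy.spatial.transform import Rotation as R
M=R.from_quat(r.read_state()['eef_rot']).as_matrix();print(M.T@(np.array([.502,.397,.15])-p),np.arctan2(M[1,1],M[0,1]))
E
```

```text
[ 0.6116 -0.1072  0.1981]
red [282.4677 124.9291] [ 0.6098 -0.0413  0.032 ]
s [259.2501 218.7363] 262.0 [ 0.615  -0.0405  0.032 ]
d [262.903 200.606] 359.0 [ 0.6075 -0.0395  0.032 ]
[array([447.7228, 246.8352])] [array([239.4234, 396.7104])] (array([0.502 , 0.3971, 0.0271]), np.float64(0.00040340537949145895))
[ 0.5086 -0.0866  0.0485] 0.04518890420404216
```

View pics/mm.png

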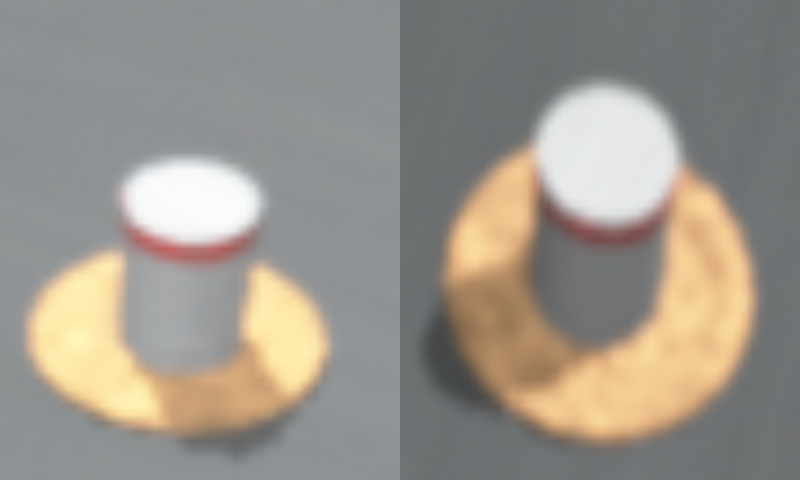

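Both crops show the master upright and inside the cork disc (tops at 192,203 and 607,155). Next is the second cap.

Emit:
jog_arm:
  increments:
    - {"d": [0.508, -0.087, 0.02], "aperture": 0.087}
    - {"d": [0.508, -0.087, 0.02], "aperture": 0.087}
    - {"d": [0.508, -0.087, 0.02], "aperture": 0.087}
    - {"d": [0.508, -0.087, 0.02], "aperture": 0.087}
    - {"d": [0.508, -0.087, 0.02], "aperture": 0.087}
    - {"d": [0.508, -0.087, 0.02], "aperture": 0.087}
    - {"d": [0.508, -0.087, 0.02], "aperture": 0.087}
    - {"d": [0.508, -0.087, 0.02], "aperture": 0.087}
    - {"d": [0.508, -0.087, 0.02], "aperture": 0.087}
    - {"d": [0.508, -0.087, 0.02], "aperture": 0.087}
    - {"d": [0.508, -0.087, 0.02], "aperture": 0.087}
    - {"d": [0.508, -0.087, 0.02], "aperture": 0.087}

```text
time: 14.95
ee_pos: [0.5001, 0.399, 0.1773]
eef_rot: [0.689, 0.725, -0.001, -0.001]
ft_force: [0.1, -0.2, -0.2]
width: 0.0871
grip_force: 0.0
```

Emit:
jog_arm:
  increments:
    - {"aperture": 0.087}
    - {"aperture": 0.087}

```text
time: 15.15
ee_pos: [0.5035, 0.3938, 0.1792]
eef_rot: [0.692, 0.722, -0.0, 0.0]
ft_force: [-0.7, -1.5, 1.0]
width: 0.0871
grip_force: 0.0
```

```bash
python3 - <<'E'
from h import *
W=r.camera("wrist");print(r.read_state()['ee_pos'])
for q in blobs(W["img"],"cap",(200,100,360,270),200): print(cv2.contourArea(q),cen(q),plane(W,cen(q),.03))
E
```

```text
[0.5035 0.394  0.1795]
1219.5 [282.6689 190.8864] [0.5021 0.4026 0.03  ]
```

```bash
python3 - <<'E'
from h import *
RNG["cap"]=((8,90,50),(30,255,255))
W=r.camera("wrist");S=r.camera("scene");D=r.camera("side")
for q in blobs(W["img"],"cap",(200,100,360,290),200): print(cv2.contourArea(q),cen(q),mid(q),plane(W,cen(q),.03))
print(proj(W,np.array([.502,.397,.052])),proj(W,np.array([.502,.397,.004])),r.read_state()['ee_pos'])
for n,c,b in(("s",S,(430,225,470,270)),("d",D,(220,375,265,420))):
    for q in blobs(c["img"],"cap",b,60):print(n,ell(q),cen(q),mid(q))
E
```

```text
1800.5 [283.1665 197.3548] ((283.0, 197.0), (261, 171, 45, 53)) [0.5028 0.3967 0.03  ]
[282.1718 203.7893] [282.4117 190.1232] [0.5031 0.395  0.1797]
s [447.8234 246.8531] [447.9354 246.8604] ((448.0, 247.0), (438, 235, 21, 25))
d [239.3166 396.7582] [239.2965 396.7312] ((239.0, 396.5), (228, 381, 23, 32))
```

Emit:
jog_arm:
  increments:
    - {"d": [0.001, 0, 0.05], "aperture": 0.087}
    - {"d": [0.001, 0, 0.1], "aperture": 0.087}
    - {"d": [0.001, 0, 0.13], "aperture": 0.087}
    - {"d": [0.001, 0, 0.14], "aperture": 0.087}
    - {"d": [0.001, 0, 0.14], "aperture": 0.087}
    - {"d": [0.001, 0, 0.14], "aperture": 0.087}
  force: 15

```text
time: 15.95
ee_pos: [0.5036, 0.3977, 0.0416]
eef_rot: [0.691, 0.723, 0.001, 0.0]
ft_force: [0.4, 0.1, 1.2]
width: 0.0871
grip_force: 0.0
```

Emit:
jog_arm:
  increments:
    - {"aperture": 0.03}
    - {"aperture": 0.03}
    - {"aperture": 0.03}
    - {"aperture": 0.03}
    - {"aperture": 0.03}
    - {"aperture": 0.03}
    - {"aperture": 0.03}
    - {"aperture": 0.03}
    - {"aperture": 0.03}

```text
time: 16.85
ee_pos: [0.5025, 0.3971, 0.0395]
eef_rot: [0.691, 0.723, -0.0, -0.0]
ft_force: [-0.0, -0.4, 0.1]
width: 0.0395
grip_force: 15.0
```

```bash
python3 -c "
from h import *
p=r.read_state()['ee_pos'];print(p,.6097-p[0],-.0412-p[1])"
```

```text
[0.5025 0.3971 0.0395] 0.10723747539956385 -0.4383157311604698
```

Emit:
jog_arm:
  increments:
    - {"d": [0, 0, -0.02], "aperture": 0.03}
    - {"d": [0, 0, -0.06], "aperture": 0.03}
    - {"d": [-0.04, 0.01, -0.09], "aperture": 0.03}
    - {"d": [-0.08, 0.02, -0.09], "aperture": 0.03}
    - {"d": [-0.12, 0.03, -0.09], "aperture": 0.03}
    - {"d": [-0.16, 0.04, -0.09], "aperture": 0.03}
    - {"d": [-0.2, 0.05, -0.09], "aperture": 0.03}
    - {"d": [-0.24, 0.06, -0.09], "aperture": 0.03}
    - {"d": [-0.28, 0.065, -0.09], "aperture": 0.03}
    - {"d": [-0.32, 0.07, -0.09], "aperture": 0.03}
    - {"d": [-0.36, 0.08, -0.09], "aperture": 0.03}
    - {"d": [-0.4, 0.08, -0.09], "aperture": 0.03}

```text
time: 18.05
ee_pos: [0.601, -0.0004, 0.1295]
eef_rot: [0.691, 0.723, 0.0, 0.0]
ft_force: [0.3, 0.8, -0.9]
width: 0.0395
grip_force: 15.0
```

Emit:
jog_arm:
  increments:
    - {"d": [-0.03, 0.004, 0], "aperture": 0.03}
    - {"d": [-0.043, 0.007, 0], "aperture": 0.03}
    - {"d": [-0.043, 0.007, 0], "aperture": 0.03}
    - {"d": [-0.043, 0.007, 0.02], "aperture": 0.03}
    - {"d": [-0.043, 0.007, 0.03], "aperture": 0.03}
    - {"d": [-0.043, 0.007, 0.03], "aperture": 0.03}

```text
time: 18.65
ee_pos: [0.6082, -0.0394, 0.0978]
eef_rot: [0.69, 0.724, -0.001, -0.001]
ft_force: [-0.5, -0.1, -0.2]
width: 0.0399
grip_force: 15.0
```

```bash
python3 off.py|head -9
```

```text
[ 0.6093 -0.0403  0.0997]
s seen (255, 189, 14, 25) right/bottom 269 214
-0.004 [249.9892 187.6059] [266.9084 212.1818]
0 [251.4646 188.0521] [268.3663 212.659 ]
0.004 [252.9436 188.4993] [269.8278 213.1373]
d seen (252, 171, 19, 28) right/bottom 271 199
-0.004 [252.6778 168.8559] [271.3695 195.7798]
0 [252.0634 170.0723] [270.813  197.0494]
0.004 [251.4462 171.2941] [270.254  198.3247]
```

```bash
python3 off.py; python3 -c "
from h import *
print(r.read_state()['ee_pos'],r.read_state()['ft_force'])"
```

```text
[ 0.6097 -0.041   0.1003]
s seen (255, 188, 14, 25) right/bottom 269 213
-0.004 [249.6659 187.4288] [266.6001 212.0142]
0 [251.1415 187.8749] [268.0583 212.4914]
0.004 [252.6207 188.3221] [269.5199 212.9698]
d seen (252, 171, 19, 27) right/bottom 271 198
-0.004 [252.585  168.4313] [271.2786 195.3564]
0 [251.9705 169.6468] [270.7219 196.6251]
0.004 [251.3531 170.8677] [270.1627 197.8994]
s [array([235.9883, 210.6908]), array([283.5024, 225.055 ])] [array([ 0.6138, -0.1077,  0.032 ]), array([0.6094, 0.0234, 0.032 ])]
d [] []
[ 0.6097 -0.041   0.1003] [ 0.5415  0.2299 -0.5795]
```

Emit:
jog_arm:
  increments:
    - {"d": [-0.0007, 0, 0.015], "aperture": 0.03}
    - {"d": [-0.0007, 0, 0.022], "aperture": 0.03}
    - {"d": [-0.0007, 0, 0.028], "aperture": 0.03}
    - {"d": [-0.0007, 0, 0.033], "aperture": 0.03}
    - {"d": [-0.0007, 0, 0.036], "aperture": 0.03}
    - {"d": [-0.0007, 0, 0.038], "aperture": 0.03}
    - {"d": [-0.0007, 0, 0.0395], "aperture": 0.03}
    - {"d": [-0.0007, 0, 0.0405], "aperture": 0.03}
    - {"d": [-0.0007, 0, 0.0405], "aperture": 0.03}

```text
time: 19.75
ee_pos: [0.6095, -0.0422, 0.0595]
eef_rot: [0.691, 0.723, 0.0, 0.0]
ft_force: [-3.1, -0.1, 3.6]
width: 0.0395
grip_force: 15.0
```

Emit:
jog_arm:
  increments:
    - {"aperture": 0.05}
    - {"aperture": 0.087}
    - {"aperture": 0.087}
    - {"aperture": 0.087}
    - {"aperture": 0.087}
    - {"d": [0, 0, -0.02], "aperture": 0.087}
    - {"d": [0, 0, -0.06], "aperture": 0.087}
    - {"d": [0, 0, -0.1], "aperture": 0.087}
    - {"d": [0, 0, -0.14], "aperture": 0.087}
    - {"d": [0, 0, -0.14], "aperture": 0.087}
    - {"d": [0, 0, -0.14], "aperture": 0.087}

```text
time: 20.85
ee_pos: [0.6097, -0.0422, 0.1998]
eef_rot: [0.691, 0.723, 0.001, 0.0]
ft_force: [-0.5, 0.6, -0.0]
width: 0.087
grip_force: 0.0
```

```bash
python3 - <<'E'
from h import *
W=r.camera("wrist");cv2.imwrite("pics/w4.png",W["img"][:,:,::-1]);D=r.camera("side");S=r.camera("scene")
print(r.read_state()['ee_pos'])
RNG["cap"]=((8,90,50),(30,255,255))
for q in blobs(W["img"],"cap",(200,140,360,290),200): print(cv2.contourArea(q),cen(q),mid(q)[1],plane(W,cen(q),.052))
x0,y0,x1,y1=(200,180,340,250);a=cv2.resize(S["img"][y0:y1,x0:x1,::-1],(440,220));x0,y0,x1,y1=(215,150,315,270);b=cv2.resize(D["img"][y0:y1,x0:x1,::-1],(350,420))
o=np.zeros((420,800,3),np.uint8);o[:220,:440]=a;o[:,450:]=b;o[220:,:440]=cv2.resize(W["img"][100:300,140:420,::-1],(440,200));cv2.imwrite("pics/n2.png",o)
E
```

```text
[ 0.6087 -0.0421  0.1976]
1879.0 [282.8685 200.5412] (260, 173, 47, 54) [ 0.6092 -0.0419  0.052 ]
1816.5 [282.7467 264.6626] (262, 237, 42, 53) [ 0.6119 -0.1069  0.052 ]
```

View pics/n2.png

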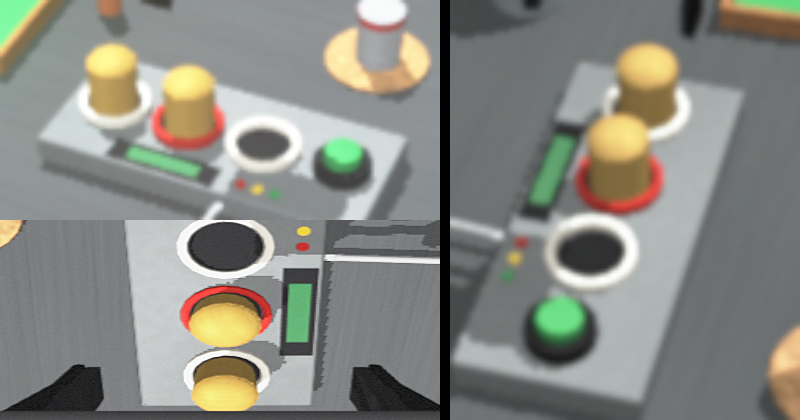

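Both caps stand in nests a and b (113,80 and 189,100 in the upper left crop), and the master is on the cork at (380,30). Ring c is empty and the button is free at (343,155), so I go to the button with closed fingers.

Emit:
jog_arm:
  increments:
    - {"d": [0.04, 0, 0], "aperture": 0}
    - {"d": [0.09, 0, 0], "aperture": 0}
    - {"d": [0.13, 0, 0], "aperture": 0}
    - {"d": [0.13, 0, 0], "aperture": 0}
    - {"d": [0.13, 0, 0.03], "aperture": 0}
    - {"d": [0.13, 0, 0.07], "aperture": 0}
    - {"d": [0.13, 0, 0.1], "aperture": 0}
    - {"d": [0.13, 0, 0.12], "aperture": 0}
    - {"d": [0.13, 0, 0.125], "aperture": 0}
    - {"d": [0.13, 0, 0.125], "aperture": 0}
  force: 10

```text
time: 22.0
ee_pos: [0.6029, 0.087, 0.0731]
eef_rot: [0.691, 0.723, -0.001, -0.0]
ft_force: [-0.2, 0.2, 0.3]
width: 0.015
grip_force: 0.0
```

```bash
python3 - <<'E'
from h import *
print(r.read_state()['ee_pos'],r.read_state()['width'])
S=r.camera("scene");D=r.camera("side")
x0,y0,x1,y1=(260,190,360,260);a=cv2.resize(S["img"][y0:y1,x0:x1,::-1],(400,280));x0,y0,x1,y1=(200,200,300,270);b=cv2.resize(D["img"][y0:y1,x0:x1,::-1],(400,280))
cv2.imwrite("pics/b.png",np.hstack([a,b]))
E
```

```text
[0.6029 0.087  0.0731] 0.015034495909483539
```

View pics/b.png

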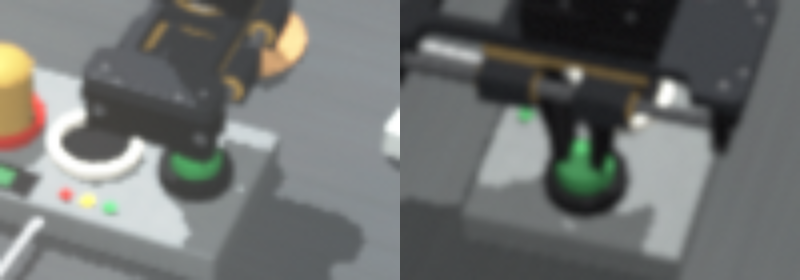

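The fingers are just above the button (195,165 left, 583,170 right), with the cap on the far left untouched. I close the fingers fully and go down in small steps.

Emit:
jog_arm:
  increments:
    - {"d": [0, 0, 0.004], "aperture": 0}
    - {"d": [0, 0, 0.006], "aperture": 0}
    - {"d": [0, 0, 0.008], "aperture": 0}
    - {"d": [0, 0, 0.01], "aperture": 0}
    - {"d": [0, 0, 0.01], "aperture": 0}

```text
time: 22.6
ee_pos: [0.6038, 0.0878, 0.0642]
eef_rot: [0.691, 0.723, 0.0, 0.0]
ft_force: [-0.4, 0.6, 2.8]
width: 0.0003
grip_force: 1.9
```

Emit:
jog_arm:
  increments:
    - {"d": [0, 0, 0.002], "aperture": 0}
    - {"d": [0, 0, 0.003], "aperture": 0}
    - {"d": [0, 0, 0.003], "aperture": 0}

```text
time: 22.9
ee_pos: [0.6039, 0.0878, 0.0623]
eef_rot: [0.691, 0.723, 0.001, -0.0]
ft_force: [-5.6, 0.2, 14.5]
width: 0.0008
grip_force: 7.6
```

Emit:
jog_arm:
  increments:
    - {"d": [0, 0, 0.001], "aperture": 0}
    - {"d": [0, 0, 0.002], "aperture": 0}
    - {"d": [0, 0, 0.002], "aperture": 0}

```text
time: 23.2
ee_pos: [0.604, 0.0878, 0.062]
eef_rot: [0.691, 0.723, 0.001, -0.0]
ft_force: [-13.3, -0.6, 32.8]
width: 0.0006
grip_force: 16.2
```

Emit:
jog_arm:
  increments:
    - {"d": [0, 0, -0.004], "aperture": 0}
    - {"d": [0, 0, -0.015], "aperture": 0}
    - {"d": [0, 0, -0.05], "aperture": 0}
    - {"d": [0, 0, -0.1], "aperture": 0}
    - {"d": [0, 0, -0.12], "aperture": 0.087}
    - {"d": [0, 0, -0.12], "aperture": 0.087}
    - {"d": [0, 0, -0.12], "aperture": 0.087}
    - {"d": [0, 0, -0.12], "aperture": 0.087}

```text
time: 24.0
ee_pos: [0.6027, 0.0876, 0.1776]
eef_rot: [0.691, 0.723, -0.001, -0.001]
ft_force: [0.4, -0.0, -0.6]
width: 0.0247
grip_force: 0.0
```

```bash
python3 - <<'E'
from h import *
RNG["cap"]=((8,90,50),(30,255,255))
W=r.camera("wrist");S=r.camera("scene");D=r.camera("side");p=r.read_state()['ee_pos'];print(p)
for q in blobs(S["img"],"green",(295,215,325,240),15)[:1]:g=ell(q)
for q in blobs(D["img"],"green",(230,228,262,255),15)[:1]:print("btn",tri(S,g,D,ell(q)))
for n,c,b in(("s",S,(210,180,280,235)),("d",D,(240,150,290,220))):
    for q in blobs(c["img"],"cap",b,60):print(n,cen(q),mid(q)[1])
# tray corners
for n,c,b in(("s",S,(130,140,230,205)),("d",D,(285,95,375,170))):
    q=blobs(c["img"],"green",b)[0];print("tray",[plane(c,x.astype(float),.007)[:2] for x in cv2.approxPolyDP(cv2.convexHull(q),6,True)[:,0]])
E
```

```text
[0.6029 0.0876 0.1779]
btn (array([0.6025, 0.0866, 0.0392]), np.float64(0.0005286350434794057))
s [259.6476 212.4891] (252, 201, 17, 23)
s [235.3565 204.8239] (227, 194, 17, 23)
d [264.4176 196.8668] (255, 182, 18, 26)
tray [array([ 0.5895, -0.4203]), array([ 0.4564, -0.4316]), array([ 0.4399, -0.2676]), array([ 0.5677, -0.2527])]
tray [array([ 0.6026, -0.4116]), array([ 0.455 , -0.4299]), array([ 0.4409, -0.2714]), array([ 0.5893, -0.2568])]
```

Emit:
jog_arm:
  increments:
    - {"d": [-0.05, 0, -0.02], "aperture": 0.087}
    - {"d": [-0.1, 0, -0.02], "aperture": 0.087}
    - {"d": [-0.15, 0, -0.02], "aperture": 0.087}
    - {"d": [-0.195, 0, -0.02], "aperture": 0.087}
    - {"d": [-0.195, 0, -0.02], "aperture": 0.087}
    - {"d": [-0.195, 0, -0.02], "aperture": 0.087}
    - {"d": [-0.195, 0, -0.02], "aperture": 0.087}
  force: 15

```text
time: 24.85
ee_pos: [0.6123, -0.1056, 0.1984]
eef_rot: [0.69, 0.723, -0.0, -0.001]
ft_force: [-0.4, 0.3, 0.6]
width: 0.0858
grip_force: 0.0
```

```bash
python3 - <<'E'
from h import *
RNG["cap"]=((8,90,50),(30,255,255))
D=r.camera("side");W=r.camera("wrist");print(r.read_state()['ee_pos'],r.read_state()['width'])
for q in blobs(W["img"],"cap",(220,80,340,290),200): print(cv2.contourArea(q),cen(q),mid(q)[1],plane(W,cen(q),.052))
for q in blobs(D["img"],"cork",(300,235,355,280),50): print(ell(q),mid(q)[1])
cv2.imwrite("pics/w5.png",W["img"][:,:,::-1]);cv2.imwrite("pics/d5.png",D["img"][:,:,::-1])
E
```

```text
[ 0.6124 -0.1052  0.1986] 0.08652159378211587
1938.5 [283.8455 130.2918] (259, 105, 51, 51) [ 0.6093 -0.042   0.052 ]
1874.5 [283.5975 205.0599] (262, 178, 45, 54) [ 0.6123 -0.1088  0.052 ]
[326.884  257.6236] (306, 242, 43, 34)
```

View pics/w5.png

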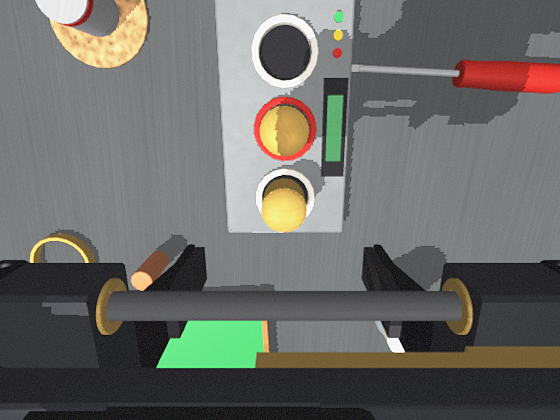

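The wrist view shows both caps still seated (283,130 and 284,205) and the master on the cork (65,8). Now I grip the cap in nest a.

Emit:
jog_arm:
  increments:
    - {"d": [-0.001, 0, 0.05], "aperture": 0.087}
    - {"d": [-0.001, 0, 0.1], "aperture": 0.087}
    - {"d": [-0.001, 0, 0.13], "aperture": 0.087}
    - {"d": [-0.001, 0, 0.138], "aperture": 0.087}
    - {"d": [-0.001, 0, 0.138], "aperture": 0.087}
    - {"d": [-0.001, 0, 0.138], "aperture": 0.087}
  force: 15

```text
time: 25.55
ee_pos: [0.6136, -0.108, 0.0629]
eef_rot: [0.691, 0.723, 0.001, 0.001]
ft_force: [-0.1, -0.4, -0.5]
width: 0.0869
grip_force: 0.0
```

Emit:
jog_arm:
  increments:
    - {"aperture": 0.03}
    - {"aperture": 0.03}
    - {"aperture": 0.03}
    - {"aperture": 0.03}
    - {"aperture": 0.03}
    - {"aperture": 0.03}
    - {"aperture": 0.03}
    - {"aperture": 0.03}
    - {"aperture": 0.03}

```text
time: 26.45
ee_pos: [0.6123, -0.1081, 0.061]
eef_rot: [0.691, 0.723, 0.0, -0.0]
ft_force: [-0.4, 0.0, 0.6]
width: 0.0399
grip_force: 15.0
```

```bash
python3 -c "
from h import *
p=r.read_state()['ee_pos'];d=np.array([.525,-.383])-p[:2];print(p,d@[-.0455,.999],d@[.999,.0455])"
```

```text
[ 0.6123 -0.1081  0.061 ] -0.2706293931736531 -0.0997090115658821
```

Emit:
jog_arm:
  increments:
    - {"d": [0, 0, -0.02], "aperture": 0.03}
    - {"d": [0, 0, -0.06], "aperture": 0.03}
    - {"d": [-0.03, -0.01, -0.07], "aperture": 0.03}
    - {"d": [-0.07, -0.02, -0.07], "aperture": 0.03}
    - {"d": [-0.11, -0.04, -0.07], "aperture": 0.03}
    - {"d": [-0.15, -0.06, -0.07], "aperture": 0.03}
    - {"d": [-0.19, -0.08, -0.07], "aperture": 0.03}
    - {"d": [-0.23, -0.09, -0.07], "aperture": 0.03}
    - {"d": [-0.27, -0.1, -0.07], "aperture": 0.03}
    - {"d": [-0.27, -0.1, -0.07], "aperture": 0.03}
    - {"d": [-0.27, -0.1, -0.07], "aperture": 0.03}

```text
time: 27.55
ee_pos: [0.5237, -0.3835, 0.1307]
eef_rot: [0.692, 0.722, -0.0, -0.0]
ft_force: [0.0, 0.3, -1.4]
width: 0.0396
grip_force: 15.0
```

```bash
python3 - <<'E'
from h import *
W=r.camera("wrist");D=r.camera("side");p=r.read_state();print(p['ee_pos'],p['ft_force'])
x0,y0,x1,y1=(270,60,400,180);a=cv2.resize(D["img"][y0:y1,x0:x1,::-1],(455,420));b=cv2.resize(W["img"][:,:,::-1],(340,255))
o=np.zeros((420,800,3),np.uint8);o[:,:455]=a;o[:255,460:]=b;cv2.imwrite("pics/t1.png",o)
E
```

```text
[ 0.5251 -0.3811  0.1307] [ 0.0995 -0.1434 -0.5849]
```

View pics/t1.png

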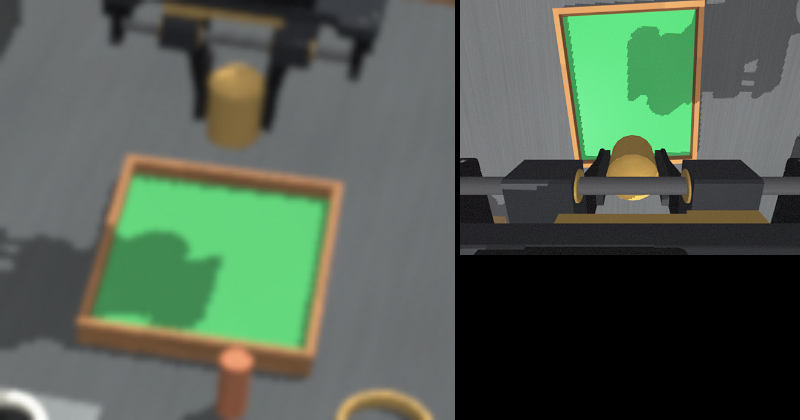

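The side crop shows the cap held upright at (235,110) over the tray, and the wrist crop shows the tray floor with its walls. I check the floor corners from the wrist view.

```bash
python3 - <<'E'
from h import *
W=r.camera("wrist")
for u in((562,18),(697,12),(580,160),(693,160)):
    print(plane(W,((u[0]-460)*1.647,u[1]*1.647),.007))
E
```

```text
[ 0.435  -0.2492  0.007 ]
[ 0.5951 -0.2354  0.007 ]
[ 0.4506 -0.4358  0.007 ]
[ 0.6167 -0.4281  0.007 ]
```

Emit:
jog_arm:
  increments:
    - {"d": [0, 0, 0.03], "aperture": 0.03}
    - {"d": [0, 0, 0.055], "aperture": 0.03}
    - {"d": [0, 0, 0.07], "aperture": 0.03}
    - {"d": [0, 0, 0.077], "aperture": 0.03}
    - {"d": [0, 0, 0.081], "aperture": 0.03}
    - {"d": [0, 0, 0.084], "aperture": 0.03}
    - {"d": [0, 0, 0.0855], "aperture": 0.03}
    - {"d": [0, 0, 0.0855], "aperture": 0.03}
    - {"d": [0, 0, 0.0855], "aperture": 0.03}

```text
time: 28.6
ee_pos: [0.5247, -0.3826, 0.046]
eef_rot: [0.691, 0.723, 0.0, 0.0]
ft_force: [-1.4, 0.2, -0.5]
width: 0.0393
grip_force: 15.0
```

Emit:
jog_arm:
  increments:
    - {"d": [0, 0, 0.001], "aperture": 0.03}
    - {"d": [0, 0, 0.0015], "aperture": 0.03}
    - {"d": [0, 0, 0.0015], "aperture": 0.03}

```text
time: 28.9
ee_pos: [0.5245, -0.3823, 0.0439]
eef_rot: [0.691, 0.723, 0.0, -0.0]
ft_force: [-0.1, -0.1, -0.7]
width: 0.0396
grip_force: 15.0
```

Emit:
jog_arm:
  increments:
    - {"d": [0, 0, 0.0005], "aperture": 0.05}
    - {"d": [0, 0, 0.0005], "aperture": 0.087}
    - {"d": [0, 0, 0.0005], "aperture": 0.087}
    - {"d": [0, 0, 0.0005], "aperture": 0.087}
    - {"d": [0, 0, 0.0005], "aperture": 0.087}
    - {"d": [0, 0, -0.02], "aperture": 0.087}
    - {"d": [0, 0, -0.06], "aperture": 0.087}
    - {"d": [0, 0, -0.1], "aperture": 0.087}
    - {"d": [0, 0, -0.15], "aperture": 0.087}
    - {"d": [0, 0, -0.155], "aperture": 0.087}

```text
time: 29.9
ee_pos: [0.5263, -0.3845, 0.2058]
eef_rot: [0.691, 0.723, 0.001, 0.005]
ft_force: [0.0, -0.8, -0.0]
width: 0.0872
grip_force: 0.0
```

```bash
python3 - <<'E'
from h import *
RNG["cap"]=((8,90,50),(30,255,255))
W=r.camera("wrist");p=r.read_state()['ee_pos'];D=r.camera("side");d=np.array([.6095,-.0425])-p[:2];print(p,d@[-.0455,.999],d@[.999,.0455])
for q in blobs(W["img"],"cap",(200,100,360,280),200): print(cv2.contourArea(q),cen(q),mid(q)[1],plane(W,cen(q),.035))
cv2.imwrite("pics/w6.png",W["img"][:,:,::-1])
E
```

```text
[ 0.5259 -0.3838  0.2035] 0.3371458672583746 0.09909231305172041
1925.5 [269.692  218.3106] (200, 116, 160, 125) [ 0.5146 -0.4108  0.035 ]
1543.5 [280.6002 192.2697] (260, 168, 42, 49) [ 0.5245 -0.3832  0.035 ]
```

Emit:
jog_arm:
  increments:
    - {"d": [0.336, 0.1, 0], "aperture": 0.087}
    - {"d": [0.336, 0.1, 0], "aperture": 0.087}
    - {"d": [0.336, 0.1, 0], "aperture": 0.087}
    - {"d": [0.336, 0.1, 0], "aperture": 0.087}
    - {"d": [0.336, 0.1, 0], "aperture": 0.087}
    - {"d": [0.336, 0.1, 0], "aperture": 0.087}
    - {"d": [0.336, 0.1, 0], "aperture": 0.087}
    - {"d": [0.336, 0.1, 0], "aperture": 0.087}
    - {"d": [0.336, 0.1, 0], "aperture": 0.087}
    - {"d": [0.336, 0.1, 0], "aperture": 0.087}

```text
time: 31.0
ee_pos: [0.6086, -0.0437, 0.1979]
eef_rot: [0.692, 0.722, -0.001, -0.0]
ft_force: [-0.0, 0.1, -0.0]
width: 0.0867
grip_force: 0.0
```

```bash
python3 - <<'E'
from h import *
RNG["cap"]=((8,90,50),(30,255,255))
for i in range(3): W=r.camera("wrist")
p=r.read_state()['ee_pos'];print(p)
for q in blobs(W["img"],"cap",(200,100,360,280),200): print(cv2.contourArea(q),cen(q),mid(q)[1],plane(W,cen(q),.052))
E
```

```text
[ 0.6089 -0.044   0.1987]
1899.0 [284.5886 198.8982] (262, 172, 47, 54) [ 0.6093 -0.042   0.052 ]
```

Emit:
jog_arm:
  increments:
    - {"d": [0.001, 0, 0.05], "aperture": 0.087}
    - {"d": [0.001, 0, 0.1], "aperture": 0.087}
    - {"d": [0.001, 0, 0.13], "aperture": 0.087}
    - {"d": [0.001, 0, 0.138], "aperture": 0.087}
    - {"d": [0.001, 0, 0.138], "aperture": 0.087}
    - {"d": [0.001, 0, 0.138], "aperture": 0.087}
  force: 15

```text
time: 31.75
ee_pos: [0.6105, -0.0418, 0.063]
eef_rot: [0.691, 0.723, 0.001, 0.001]
ft_force: [1.1, 0.5, -0.0]
width: 0.0869
grip_force: 0.0
```

Emit:
jog_arm:
  increments:
    - {"aperture": 0.03}
    - {"aperture": 0.03}
    - {"aperture": 0.03}
    - {"aperture": 0.03}
    - {"aperture": 0.03}
    - {"aperture": 0.03}
    - {"aperture": 0.03}
    - {"aperture": 0.03}
    - {"aperture": 0.03}

```text
time: 32.65
ee_pos: [0.6093, -0.0412, 0.061]
eef_rot: [0.691, 0.723, -0.0, -0.0]
ft_force: [-0.0, 0.1, -0.6]
width: 0.0399
grip_force: 15.0
```

```bash
python3 -c "
from h import *
p=r.read_state()['ee_pos'];d=np.array([.518,-.303])-p[:2];print(p,d@[-.0455,.999],d@[.999,.0455])"
```

```text
[ 0.6093 -0.0412  0.061 ] -0.2573798489632005 -0.10310242338672204
```

Emit:
jog_arm:
  increments:
    - {"d": [0, 0, -0.02], "aperture": 0.03}
    - {"d": [0, 0, -0.06], "aperture": 0.03}
    - {"d": [-0.03, -0.01, -0.07], "aperture": 0.03}
    - {"d": [-0.07, -0.02, -0.07], "aperture": 0.03}
    - {"d": [-0.11, -0.04, -0.07], "aperture": 0.03}
    - {"d": [-0.15, -0.06, -0.07], "aperture": 0.03}
    - {"d": [-0.19, -0.08, -0.07], "aperture": 0.03}
    - {"d": [-0.23, -0.09, -0.07], "aperture": 0.03}
    - {"d": [-0.257, -0.103, -0.07], "aperture": 0.03}
    - {"d": [-0.257, -0.103, -0.07], "aperture": 0.03}
    - {"d": [-0.257, -0.103, -0.07], "aperture": 0.03}

```text
time: 33.75
ee_pos: [0.5175, -0.303, 0.1308]
eef_rot: [0.692, 0.722, 0.0, -0.0]
ft_force: [1.5, 1.3, -0.7]
width: 0.0392
grip_force: 15.0
```

```bash
python3 - <<'E'
from h import *
D=r.camera("side");S=r.camera("scene");p=r.read_state();print(p['ee_pos'],p['width'])
x0,y0,x1,y1=(270,60,400,180);a=cv2.resize(D["img"][y0:y1,x0:x1,::-1],(400,370));x0,y0,x1,y1=(120,100,250,220);b=cv2.resize(S["img"][y0:y1,x0:x1,::-1],(400,370))
cv2.imwrite("pics/t2.png",np.hstack([a,b]))
E
```

```text
[ 0.5185 -0.3013  0.1308] 0.03931482005335468
```

View pics/t2.png

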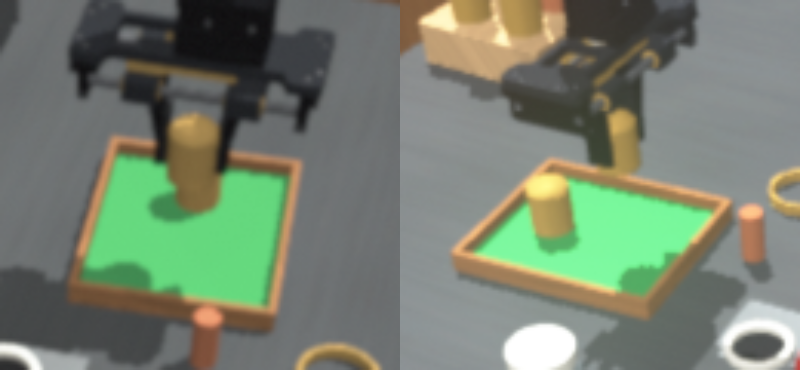

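The first cap stands in the tray (550,205 right). The second hangs upright above it (625,140), clear of the first, so I lower it.

Emit:
jog_arm:
  increments:
    - {"d": [0, 0, 0.03], "aperture": 0.03}
    - {"d": [0, 0, 0.055], "aperture": 0.03}
    - {"d": [0, 0, 0.07], "aperture": 0.03}
    - {"d": [0, 0, 0.077], "aperture": 0.03}
    - {"d": [0, 0, 0.081], "aperture": 0.03}
    - {"d": [0, 0, 0.084], "aperture": 0.03}
    - {"d": [0, 0, 0.0855], "aperture": 0.03}
    - {"d": [0, 0, 0.0865], "aperture": 0.03}
    - {"d": [0, 0, 0.087], "aperture": 0.03}
    - {"d": [0, 0, 0.087], "aperture": 0.03}

```text
time: 34.85
ee_pos: [0.5181, -0.3027, 0.0442]
eef_rot: [0.691, 0.723, 0.0, 0.0]
ft_force: [0.2, 0.8, -0.4]
width: 0.0399
grip_force: 15.0
```

Emit:
jog_arm:
  increments:
    - {"d": [0, 0, 0.0005], "aperture": 0.05}
    - {"d": [0, 0, 0.0005], "aperture": 0.087}
    - {"d": [0, 0, 0.0005], "aperture": 0.087}
    - {"d": [0, 0, 0.0005], "aperture": 0.087}
    - {"d": [0, 0, 0.0005], "aperture": 0.087}
    - {"d": [0, 0, -0.02], "aperture": 0.087}
    - {"d": [0, 0, -0.06], "aperture": 0.087}
    - {"d": [0, 0, -0.1], "aperture": 0.087}
    - {"d": [0, 0, -0.15], "aperture": 0.087}
    - {"d": [0, 0, -0.155], "aperture": 0.087}

```text
time: 35.85
ee_pos: [0.52, -0.3044, 0.2053]
eef_rot: [0.691, 0.723, 0.002, 0.004]
ft_force: [0.7, -0.7, -0.7]
width: 0.0869
grip_force: 0.0
```

```bash
python3 - <<'E'
from h import *
RNG["cap"]=((8,90,50),(30,255,255));RNG["white"]=((0,0,170),(180,60,255))
W=r.camera("wrist");p=r.read_state()['ee_pos'];D=r.camera("side");S=r.camera("scene");print(p)
for q in blobs(W["img"],"cap",(200,100,360,280),600): print(cv2.contourArea(q),cen(q),mid(q)[1],plane(W,cen(q),.035))
T={}
for n,c,b in(("s",S,(300,170,345,205)),("d",D,(310,225,345,265))):
    for q in blobs(c["img"],"white",b,30)[:1]: T[n]=ell(q);print(n,T[n],mid(q)[1])
t=tri(S,T["s"],D,T["d"]);print("master top",t)
d=t[0][:2]-p[:2];print(d@[-.0455,.999],d@[.999,.0455])
E
```

```text
[ 0.5195 -0.3037  0.2031]
1547.5 [280.1844 192.6823] (259, 168, 43, 49) [ 0.5178 -0.3032  0.035 ]
1499.0 [305.6622 155.2305] (200, 118, 160, 162) [ 0.5405 -0.2655  0.035 ]
1280.5 [283.2224 261.0945] (264, 239, 39, 41) [ 0.5241 -0.3772  0.035 ]
745.5 [206.4675 224.5388] (200, 143, 17, 137) [ 0.4447 -0.3396  0.035 ]
s [320.951 182.488] (313, 178, 17, 10)
d [328.0043 242.2888] (318, 235, 21, 16)
master top (array([0.4345, 0.0496, 0.0545]), np.float64(0.0003491383905049236))
0.35685978625839887 -0.06888866710823449
```

Emit:
jog_arm:
  increments:
    - {"d": [0.357, -0.068, 0.02], "aperture": 0.087}
    - {"d": [0.357, -0.068, 0.02], "aperture": 0.087}
    - {"d": [0.357, -0.068, 0.02], "aperture": 0.087}
    - {"d": [0.357, -0.068, 0.02], "aperture": 0.087}
    - {"d": [0.357, -0.068, 0.02], "aperture": 0.087}
    - {"d": [0.357, -0.068, 0.02], "aperture": 0.087}
    - {"d": [0.357, -0.068, 0.02], "aperture": 0.087}
    - {"d": [0.357, -0.068, 0.02], "aperture": 0.087}
    - {"d": [0.357, -0.068, 0.02], "aperture": 0.087}
    - {"d": [0.357, -0.068, 0.02], "aperture": 0.087}

```text
time: 37.0
ee_pos: [0.4335, 0.0503, 0.178]
eef_rot: [0.691, 0.723, -0.001, -0.0]
ft_force: [-0.2, -0.4, 0.2]
width: 0.0873
grip_force: 0.0
```

```bash
python3 - <<'E'
from h import *
RNG["white"]=((0,0,170),(180,60,255))
for i in range(3): W=r.camera("wrist")
print(r.read_state()['ee_pos'])
for q in blobs(W["img"],"red",(230,120,340,290),20): print(cen(q),mid(q)[1])
for q in blobs(W["img"],"white",(230,150,340,270),200): print(cv2.contourArea(q),ell(q),mid(q)[1],plane(W,ell(q),.056))
E
```

```text
[0.434  0.0497 0.1786]
1672.0 [286.077  207.3635] (262, 185, 49, 46) [0.4357 0.0511 0.056 ]
```

Master is at (0.4357, 0.0511).

Emit:
jog_arm:
  increments:
    - {"d": [0.001, 0.001, 0.05], "aperture": 0.087}
    - {"d": [0.001, 0.001, 0.1], "aperture": 0.087}
    - {"d": [0.001, 0.001, 0.13], "aperture": 0.087}
    - {"d": [0.001, 0.001, 0.139], "aperture": 0.087}
    - {"d": [0.001, 0.001, 0.139], "aperture": 0.087}
    - {"d": [0.001, 0.001, 0.139], "aperture": 0.087}
  force: 35

```text
time: 37.75
ee_pos: [0.4361, 0.0519, 0.0414]
eef_rot: [0.691, 0.723, 0.001, 0.0]
ft_force: [0.1, 0.6, 0.6]
width: 0.087
grip_force: 0.0
```

Emit:
jog_arm:
  increments:
    - {"aperture": 0.02}
    - {"aperture": 0.02}
    - {"aperture": 0.02}
    - {"aperture": 0.02}
    - {"aperture": 0.02}
    - {"aperture": 0.02}
    - {"aperture": 0.02}
    - {"aperture": 0.02}
    - {"aperture": 0.02}

```text
time: 38.65
ee_pos: [0.435, 0.0521, 0.0401]
eef_rot: [0.691, 0.723, 0.0, 0.0]
ft_force: [1.2, -0.4, -0.1]
width: 0.0394
grip_force: 35.0
```

```bash
python3 -c "
from h import *
p=r.read_state()['ee_pos'];d=np.array([.6095,-.0413])-p[:2];print(p,d@[-.0455,.999],d@[.999,.0455])"
```

```text
[0.435  0.0521 0.0401] -0.10120608472749464 0.17006332580444675
```

Emit:
jog_arm:
  increments:
    - {"d": [0, 0, -0.02], "aperture": 0.02}
    - {"d": [0, 0, -0.06], "aperture": 0.02}
    - {"d": [-0.02, 0.03, -0.07], "aperture": 0.02}
    - {"d": [-0.04, 0.07, -0.07], "aperture": 0.02}
    - {"d": [-0.06, 0.11, -0.07], "aperture": 0.02}
    - {"d": [-0.08, 0.14, -0.07], "aperture": 0.02}
    - {"d": [-0.1005, 0.17, -0.07], "aperture": 0.02}
    - {"d": [-0.1005, 0.17, -0.07], "aperture": 0.02}
    - {"d": [-0.1005, 0.17, -0.07], "aperture": 0.02}
    - {"d": [-0.1005, 0.17, -0.07], "aperture": 0.02}

```text
time: 39.65
ee_pos: [0.6084, -0.04, 0.1094]
eef_rot: [0.691, 0.723, -0.0, -0.001]
ft_force: [0.1, 0.4, -3.4]
width: 0.0392
grip_force: 35.0
```

```bash
python3 - <<'E'
from h import *
RNG["white"]=((0,0,170),(180,60,255))
for i in range(2):D=r.camera("side");S=r.camera("scene")
p=r.read_state()['ee_pos'];print(p)
x0,y0,x1,y1=(200,150,330,250);a=cv2.resize(D["img"][y0:y1,x0:x1,::-1],(400,308));x0,y0,x1,y1=(200,150,330,250);b=cv2.resize(S["img"][y0:y1,x0:x1,::-1],(400,308))
cv2.imwrite("pics/m3.png",np.hstack([a,b]))
E
```

```text
[ 0.6089 -0.04    0.1102]
```

View pics/m3.png

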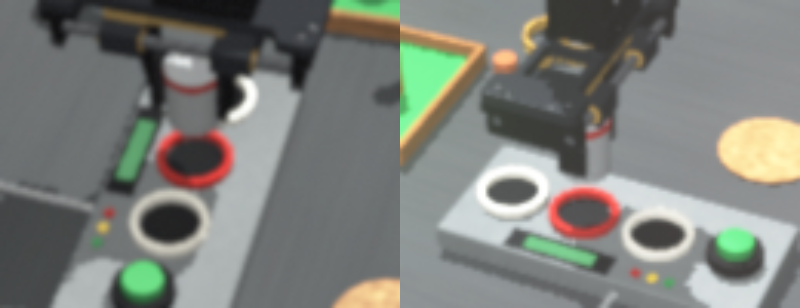

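The master is upright above the red ring (left 190,95 over 195,157), with the nests and tester clear. I lower it now.

Emit:
jog_arm:
  increments:
    - {"d": [0, 0, 0.02], "aperture": 0.02}
    - {"d": [0, 0, 0.03], "aperture": 0.02}
    - {"d": [0, 0, 0.036], "aperture": 0.02}
    - {"d": [0, 0, 0.04], "aperture": 0.02}
    - {"d": [0, 0, 0.043], "aperture": 0.02}
    - {"d": [0, 0, 0.046], "aperture": 0.02}
    - {"d": [0, 0, 0.048], "aperture": 0.02}
    - {"d": [0, 0, 0.0495], "aperture": 0.02}
    - {"d": [0, 0, 0.05], "aperture": 0.02}
    - {"d": [0, 0, 0.05], "aperture": 0.02}

```text
time: 40.85
ee_pos: [0.6094, -0.0407, 0.0602]
eef_rot: [0.691, 0.723, 0.0, 0.0]
ft_force: [-0.6, -0.5, -2.6]
width: 0.0392
grip_force: 35.0
```

Emit:
jog_arm:
  increments:
    - {"aperture": 0.05}
    - {"aperture": 0.087}
    - {"aperture": 0.087}
    - {"aperture": 0.087}
    - {"aperture": 0.087}
    - {"d": [0, 0, -0.03], "aperture": 0.087}
    - {"d": [0, 0, -0.08], "aperture": 0.087}
    - {"d": [0, 0, -0.13], "aperture": 0.087}
    - {"d": [0, 0, -0.18], "aperture": 0.087}
    - {"d": [0, 0, -0.2], "aperture": 0.087}
    - {"d": [0, 0, -0.2], "aperture": 0.087}
    - {"d": [0, 0, -0.2], "aperture": 0.087}

```text
time: 42.05
ee_pos: [0.6092, -0.0407, 0.2598]
eef_rot: [0.691, 0.723, 0.0, -0.0]
ft_force: [-0.5, 0.2, -0.3]
width: 0.0868
grip_force: 0.0
```

```bash
python3 - <<'E'
from h import *
for i in range(3):W=r.camera("wrist")
D=r.camera("side");S=r.camera("scene");print(r.read_state()['ee_pos'])
x0,y0,x1,y1=(200,90,380,270);a=cv2.resize(D["img"][y0:y1,x0:x1,::-1],(400,400));x0,y0,x1,y1=(120,130,340,260);b=cv2.resize(S["img"][y0:y1,x0:x1,::-1],(400,236))
o=np.zeros((500,800,3),np.uint8);o[:400,:400]=a;o[:236,400:]=b;o[240:,400:747]=cv2.resize(W["img"][:,:,::-1],(347,260));cv2.imwrite("pics/end.png",o)
E
```

```text
[ 0.6088 -0.0407  0.2588]
```

View pics/end.png

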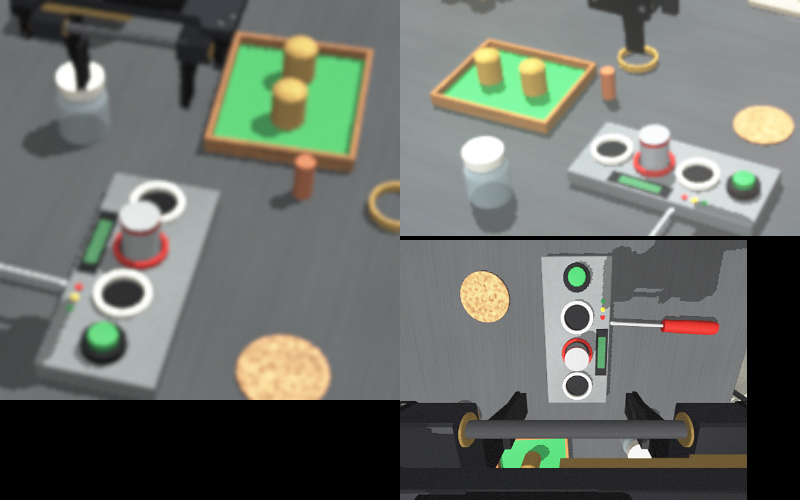

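Both caps stand in the tray (488,66 and 533,77), the master is seated in the red nest (654,150), the button is up and nothing else has moved.

```bash
python3 -c "
from bench import r
print(r.close_job())"
```

```text
the job is handed in; nothing more can be done
None
```

The job is handed in, with the verdict not shown: only two caps were on the mat; both went through the tester and now stand in the green tray, the master is back in its red nest, and the button was pressed and came back up.

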